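# Change over the grain sample case and roll its seal shut

## Task

Change over the sample case: take the expired samples with red caps out of it and stand them upright in the blue returns tray, stand each of the other white sample jars from the bench in its own pocket of the case, press every cap down fully home, and only then swing the clear hood shut. Take the hand roller from its holder and, pressing firmly with the roller and not with the fingers, roll the red seal strip along the hood's front rail down flat from end to end. Hang the roller back upright in its holder, and leave the jug, brush and brown stock jar alone.

Things in the scene. Friction and masses are not known exactly. Their poses are not given: they have to be found in the camera images.
- case: Fixed sample storage case: grey base, x -90 to 77, y -165 to 165, 30 mm tall. Origin: underside, on the bench; x points to the hood's hinge (away from the robot), y along the row of four square pockets. Pocket centres at x 12, y -114, -38, 38, 114 mm; each 50 x 50 mm, 20 deep (floor 10 mm up), mouth bevelled 2 mm, flush with the base's top.
- hood (a joint): Angle of the clear hood (rad): 0 shut; starts 1.7 to 1.95, leaning back from the robot; stiff hinge stays where left (0.55 N m) on a line along case y at x 74, z 32 mm. Push it over from behind, then down on its top. Clear box; shut: case x -47 to 66, y +-160, top 96 mm up. At its foot in front an aluminium rail, x -91 to -46, 46 mm up, with the red seal strip along x -75.
- strip0 (a joint): How far section 0 of the red seal strip is pressed down (m): 0 proud, 0.004 home. Six sections 46 long, 18 wide; with the hood shut this one is centred at case x -75, y -115 mm, its top 50.5 mm above the bench proud, 46.5 home (0.5 above the rail). About 6 N pushes it; it stays where left.
- strip1 (a joint): How far section 1 of the red seal strip is pressed down (m): 0 proud, 0.004 home. Six sections 46 long, 18 wide; with the hood shut this one is centred at case x -75, y -69 mm, its top 50.5 mm above the bench proud, 46.5 home (0.5 above the rail). About 6 N pushes it; it stays where left.
- strip2 (a joint): How far section 2 of the red seal strip is pressed down (m): 0 proud, 0.004 home. Six sections 46 long, 18 wide; with the hood shut this one is centred at case x -75, y -23 mm, its top 50.5 mm above the bench proud, 46.5 home (0.5 above the rail). About 6 N pushes it; it stays where left.
- strip3 (a joint): How far section 3 of the red seal strip is pressed down (m): 0 proud, 0.004 home. Six sections 46 long, 18 wide; with the hood shut this one is centred at case x -75, y 23 mm, its top 50.5 mm above the bench proud, 46.5 home (0.5 above the rail). About 6 N pushes it; it stays where left.
- strip4 (a joint): How far section 4 of the red seal strip is pressed down (m): 0 proud, 0.004 home. Six sections 46 long, 18 wide; with the hood shut this one is centred at case x -75, y 69 mm, its top 50.5 mm above the bench proud, 46.5 home (0.5 above the rail). About 6 N pushes it; it stays where left.
- strip5 (a joint): How far section 5 of the red seal strip is pressed down (m): 0 proud, 0.004 home. Six sections 46 long, 18 wide; with the hood shut this one is centred at case x -75, y 115 mm, its top 50.5 mm above the bench proud, 46.5 home (0.5 above the rail). About 6 N pushes it; it stays where left.
- jar0: White plastic sample jar with a green push-on cap; may be absent (None). Body 46 mm across and 48 tall, cap 40 across and 14 tall on top of it. Origin: centre of its underside; z up. Total height 67 mm with the cap up, 62 mm with it home. 0.1 to 0.2 kg. Grip the body, not the cap.
- cap0 (a joint): How far the green cap of jar0 is pressed on (m): 0 loose (5 mm gap below it), 0.005 fully home. About 5 N pushes it; it stays where it is left.
- jar1: White plastic sample jar with a blue push-on cap; may be absent (None). Body 46 mm across and 48 tall, cap 40 across and 14 tall on top of it. Origin: centre of its underside; z up. Total height 67 mm with the cap up, 62 mm with it home. 0.1 to 0.2 kg. Grip the body, not the cap.
- cap1 (a joint): How far the blue cap of jar1 is pressed on (m): 0 loose (5 mm gap below it), 0.005 fully home. About 5 N pushes it; it stays where it is left.
- jar2: White plastic sample jar with an orange push-on cap; may be absent (None). Body 46 mm across and 48 tall, cap 40 across and 14 tall on top of it. Origin: centre of its underside; z up. Total height 67 mm with the cap up, 62 mm with it home. 0.1 to 0.2 kg. Grip the body, not the cap.
- cap2 (a joint): How far the orange cap of jar2 is pressed on (m): 0 loose (5 mm gap below it), 0.005 fully home. About 5 N pushes it; it stays where it is left.
- jar3: White plastic sample jar with a yellow push-on cap; may be absent (None). Body 46 mm across and 48 tall, cap 40 across and 14 tall on top of it. Origin: centre of its underside; z up. Total height 67 mm with the cap up, 62 mm with it home. 0.1 to 0.2 kg. Grip the body, not the cap.
- cap3 (a joint): How far the yellow cap of jar3 is pressed on (m): 0 loose (5 mm gap below it), 0.005 fully home. About 5 N pushes it; it stays where it is left.
- old0: Expired sample: white jar like the others, red cap already home, 46 mm across, 62 tall; starts in the case's pocket at y -38 mm; may be absent (None). Origin: centre of its underside; z up. Above the base its body shows for 28 mm, then the cap, 40 across.
- old1: Expired sample: white jar like the others, red cap already home, 46 mm across, 62 tall; starts in the case's pocket at y 114 mm; may be absent (None). Origin: centre of its underside; z up. Above the base its body shows for 28 mm, then the cap, 40 across.
- tray: Fixed shallow blue returns tray, 110 (x) x 150 (y) x 18 mm tall, 4 mm walls and floor. Origin: centre of its underside; z up.
- roller: Hand roller, 0.36 kg, 120 mm tall, starts upright in its holder. Black rubber wheel 40 across, 30 wide (axle along x, 20 mm up), in a steel fork 38 wide; steel plate 38 (x) x 62 (y), underside 47 mm up; on it a blue upright handle 34 (x) x 28 (y), 53 to 117 mm up: grip it about 90 mm up. Origin: the wheel's lowest point; z up the handle; it rolls along its y.
- holder: Fixed dark steel holder: upright socket 62 (x) x 66 (y) mm outside, opening 46 x 50, mouth 54 mm above the bench, on a 100 x 100 x 4 foot. The roller hangs in it, wheel and fork inside, its plate resting on the walls at +y and -y (roller origin 7 mm above the bench, roller x along holder x, either way round). Origin: centre of its underside; z up.
- jug: Bystander: white mug-shaped measuring jug, 96 across, 130 tall (mm); leave alone.
- brush: Bystander: bench brush; leave alone.
- stockjar: Bystander: brown glass stock jar with green cap, 70 across, 110 tall (mm); leave alone.

How it is judged:
On the way, in this order (a step that is already met when the one before it is completed fails the run):
1. the expired jars stand in the returns tray and every fresh jar stands in a pocket with its cap fully home (x of jar0 in the frame of case between 0.006 and 0.018 m and z of each of jar0, jar1, jar2, jar3 in the frame of case below 0.014 m and (y of jar0 in the frame of case between -0.12 and -0.108 m or y of jar0 in the frame of case between -0.044 and -0.032 m or y of jar0 in the frame of case between 0.032 and 0.044 m or y of jar0 in the frame of case between 0.108 and 0.12 m) and angle between each of jar0, jar1, jar2, jar3, old0, old1's own z axis and vertical below 0.12 rad and value of joint each of cap0, cap1, cap2, cap3 above 0.0038 m and x of jar1 in the frame of case between 0.006 and 0.018 m and (y of jar1 in the frame of case between -0.12 and -0.108 m or y of jar1 in the frame of case between -0.044 and -0.032 m or y of jar1 in the frame of case between 0.032 and 0.044 m or y of jar1 in the frame of case between 0.108 and 0.12 m) and x of jar2 in the frame of case between 0.006 and 0.018 m and (y of jar2 in the frame of case between -0.12 and -0.108 m or y of jar2 in the frame of case between -0.044 and -0.032 m or y of jar2 in the frame of case between 0.032 and 0.044 m or y of jar2 in the frame of case between 0.108 and 0.12 m) and x of jar3 in the frame of case between 0.006 and 0.018 m and (y of jar3 in the frame of case between -0.12 and -0.108 m or y of jar3 in the frame of case between -0.044 and -0.032 m or y of jar3 in the frame of case between 0.032 and 0.044 m or y of jar3 in the frame of case between 0.108 and 0.12 m) and x of old0 in the frame of tray between -0.035 and 0.035 m and y of old0 in the frame of tray between -0.055 and 0.055 m and z of each of old0, old1 in the frame of tray below 0.01 m and x of old1 in the frame of tray between -0.035 and 0.035 m and y of old1 in the frame of tray between -0.055 and 0.055 m and value of joint hood above 0.3 rad), for 0.2 s.
2. the hood is shut (value of joint hood below 0.04 rad), for 0.2 s.
3. the roller presses on the seal strip (value of joint hood below 0.04 rad and (contact force between roller and strip0 above 4 N or contact force between roller and strip1 above 4 N or contact force between roller and strip2 above 4 N or contact force between roller and strip3 above 4 N or contact force between roller and strip4 above 4 N or contact force between roller and strip5 above 4 N)), for 0.02 s.
4. the whole strip has been rolled flat (value of joint hood below 0.04 rad and value of joint each of strip0, strip1, strip2, strip3, strip4, strip5 above 0.003 m), for 0.2 s.
At the end, for the whole second after the job is handed in: Expired jars upright in the tray; each fresh jar upright in a pocket (6 mm in x and y, underside below 14 mm), cap down 3.8 mm or more; hood within 0.04 rad of shut; whole strip down 3 mm or more; roller at rest upright in its holder (12 mm, tilt under 0.1 rad, origin below 12 mm) (all of step 4 and x of jar0 in the frame of case between 0.006 and 0.018 m and z of each of jar0, jar1, jar2, jar3 in the frame of case below 0.014 m and (y of jar0 in the frame of case between -0.12 and -0.108 m or y of jar0 in the frame of case between -0.044 and -0.032 m or y of jar0 in the frame of case between 0.032 and 0.044 m or y of jar0 in the frame of case between 0.108 and 0.12 m) and angle between each of jar0, jar1, jar2, jar3, old0, old1's own z axis and vertical below 0.12 rad and value of joint each of cap0, cap1, cap2, cap3 above 0.0038 m and x of jar1 in the frame of case between 0.006 and 0.018 m and (y of jar1 in the frame of case between -0.12 and -0.108 m or y of jar1 in the frame of case between -0.044 and -0.032 m or y of jar1 in the frame of case between 0.032 and 0.044 m or y of jar1 in the frame of case between 0.108 and 0.12 m) and x of jar2 in the frame of case between 0.006 and 0.018 m and (y of jar2 in the frame of case between -0.12 and -0.108 m or y of jar2 in the frame of case between -0.044 and -0.032 m or y of jar2 in the frame of case between 0.032 and 0.044 m or y of jar2 in the frame of case between 0.108 and 0.12 m) and x of jar3 in the frame of case between 0.006 and 0.018 m and (y of jar3 in the frame of case between -0.12 and -0.108 m or y of jar3 in the frame of case between -0.044 and -0.032 m or y of jar3 in the frame of case between 0.032 and 0.044 m or y of jar3 in the frame of case between 0.108 and 0.12 m) and x of old0 in the frame of tray between -0.035 and 0.035 m and y of old0 in the frame of tray between -0.055 and 0.055 m and z of each of old0, old1 in the frame of tray below 0.01 m and x of old1 in the frame of tray between -0.035 and 0.035 m and y of old1 in the frame of tray between -0.055 and 0.055 m and horizontal distance between roller and holder below 0.012 m and height (world z) of roller below 0.012 m and angle between roller's own z axis and vertical below 0.1 rad and linear speed of roller below 0.02 m/s); the robot touches nothing.
It fails at once if the seal strip of the shut hood is pressed with the fingers (value of joint hood below 0.05 rad and (contact force between the fingers and strip0 above 3 N or contact force between the fingers and strip1 above 3 N or contact force between the fingers and strip2 above 3 N or contact force between the fingers and strip3 above 3 N or contact force between the fingers and strip4 above 3 N or contact force between the fingers and strip5 above 3 N)).
It fails at once if a bystander is pushed more than 4 cm away (distance of any of jug, brush, stockjar from where it was at the start of the episode above 0.04 m).
Of jar0, jar1, jar2, jar3 only 2 to 4 are there at a start; the rules pass over those that are not, and their reading is None.
Of old0, old1 only 1 to 2 are there at a start; the rules pass over those that are not, and their reading is None.
At some moment in a run one of jar0, jar1, jar2, jar3 may be knocked a few centimetres aside while the robot is not near it.
It also fails if it takes over 210 s, if anything falls off the work surface, if the arm or the gripper's body presses on something with over 40 N, if the wrist force passes 120 N, or if a joint passes its speed limit or range.

## Robot

A 7-joint arm with a two-finger parallel gripper is mounted at the origin on the work surface. World frame = base frame: x ahead of the robot, y to its left, z up, the work surface at z = 0. Lengths are in m, angles in rad, forces in N, time in s.
With the tool pointing down it reaches from about 0.35 to 0.9 m from the base axis. Payload 8.1 kg.
Tool frame: the origin (TCP) lies at the very end of the fingers, on their centre line; the grasp point (between the pads) lies 19 mm behind it; z points along the fingers, y is the line along which they close (so a half turn about z gives the same grasp; the last joint's range is limited). The gripper opens to 92 mm and grips with 3 to 60 N. Pads are 19 mm wide; open, the fingers measure 130 mm over their backs; the gripper's body (75 mm by 190 mm) begins 47 mm behind the grasp point.
Start: joints at [-1.233, 0.434, 0.025, 1.573, -0.012, 1.134, -0.075], TCP at [0.267, 0.565, 0.227] pointing down, gripper open.
Joint ranges: [-2.62, 2.62], [-0.44, 2.09], [-1.27, 1.32], [0.08, 2.57], [-1.32, 4.46], [0.12, 2], [-2.74, 2.74]. Speed limits (rad/s): [2.22, 2.22, 3.01, 3.01, 3.14, 3.14, 3.14].

## Interface

Orientations are given as a 3x3 rotation matrix whose columns are the frame's x, y, z axes.
In Python, from plant import r gives the robot as it stands.
- The arm moves only by the tool drive_tool, never from a script. Its argument "targets" is a list of rows, each a list of 7 numbers: the turn, a rotation vector about the tool's x, y, z in units of 6 degrees (1.0 is 6 degrees), then the shift along the tool's x, y, z in units of 40 mm (1.0 is 40 mm), then the finger opening in mm, from 0 to 91.8. A call has 1 to 20 rows; each row shifts and turns the commanded pose from where the row before left it, along the tool's axes as they then stand; what a row does not reach is not made up. A row lasts 1/10 s, in which the tool goes at most 50 mm and 8.59 degrees, less where a joint would pass 70% of its speed; a pose out of reach is approached as far as the arm can. A call is refused whole if a number of a shift passes 1 or a number of a turn 1, either way. A call with a gripper value outside its range is refused whole. The fingers move at their own pace and stop on an object; the grip force is fixed at half the most. Time passes only in rows, so rows that do not move let the fingers close. It gives the time, the measured TCP pose, the force, the opening and the grip force at its end, in the units of the state.
- r.sense(): the state, without advancing time (a new reading comes with each control period).
- r.grab_frame(name): name is "scene" or "top"; returns the picture (400x640x3 uint8, red, green, blue); there is no depth.
- r.camera_model(name): a dict with "mtx" (3x3 intrinsics, pixels), "dist" ([k1, k2, p1, p2, k3] as OpenCV has them; the pictures are not rectified), "R" (3x3) and "t" (3): a world point X has camera coordinates R X + t. Camera axes: x right, y down, z forward; pixel columns grow to the right and rows downward; lengths in m; the calibration is good to about 2 mm. A picture is of the moment at which its call begins. camera_model takes no time and is no camera call.
- r.hand_in(): hands the job in; it is judged then, once.
Trained networks look in the newest picture that a camera, given by its name, has taken for a name from the list of things; names that differ only in an ending like _2 or _b are one class to them, and where a whole thing is asked for, a point or a joint stands for the part that bears it (a point fixed in the world has none). Each returns a list of dicts, best first, with "score" (0 to 1); they miss things now and then, are a little off and sometimes report something else, mostly with a low value. They report only what shows in the picture. A call takes as long as a camera call.
- r.recognise(camera, name): "centre" ([x, y, z] in m, in world coordinates, good to about 4 mm: the middle of the surface that is visible of it).
- r.outline_of(camera, name): "region" (400x640 bool, what is visible of it).
The state is a dict: "t": time; "joint_pos": joint angles; "dq": joint speeds; "effort": joint torques, N m; "ee_pos": TCP position; "eef_rot": TCP orientation; "force": force on the tool from outside, world axes, zero at the start; "ft_torque": the same for the moment, N m; "finger_gap": finger opening in m; "grasp_force": force on a finger pad.
Only numpy, scipy, OpenCV 4.12 (cv2) and the standard library are available. Lean on these libraries where they do the work, as an engineer would, in place of code of your own. Each camera call takes 0.05 s, during which the arm holds its last target. There are 200 camera calls.

## Working session

There is one attempt and no reset: what is moved stays moved. The work goes in short steps, Python scripts to look and compute and a tool call to move; the robot and the scene stay as the last step left them, time stands still between calls to the robot, and variables do not carry over. Pictures are saved under pics/ and viewed, at most 14 in all, crops included, and the job is handed in when it is done.

Besides the shell and the picture viewer there is one more tool, called after "Request:" by a JSON object that holds its "method" and its "body". drive_tool: Moves the arm, as the interface text tells. Its arguments: {"type":"object","properties":{"targets":{"type":"array"}},"required":["targets"]}

```bash
mkdir -p pics; ls; python3 - <<'E'
from plant import r
import cv2,numpy as np
s=r.sense();print({k:np.round(v,3).tolist() for k,v in s.items()})
for c in("scene","top"):
    im=r.grab_frame(c);cv2.imwrite(f"pics/{c}0.png",im[:,:,::-1])
    m=r.camera_model(c);print(c,np.round(m["mtx"],1).tolist(),np.round(m["dist"],3).tolist(),np.round(m["R"],3).tolist(),np.round(m["t"],3).tolist())
    for n in "case hood strip0 strip1 strip2 strip3 strip4 strip5 jar0 jar1 jar2 jar3 cap0 cap1 cap2 cap3 old0 old1 tray roller holder jug brush stockjar".split():
        try: print(c,n,[(np.round(d["centre"],3).tolist(),round(d["score"],2)) for d in r.recognise(c,n)][:3])
        except Exception as e: print(n,e)
E
```

```text
pics
{'t': 0.0, 'joint_pos': [-1.233, 0.435, 0.025, 1.574, -0.012, 1.134, -0.075], 'dq': [0.0, -0.001, -0.0, -0.0, 0.0, -0.002, -0.0], 'effort': [0.0, -66.783, 0.986, -31.446, -0.06, 0.043, 0.0], 'ee_pos': [0.267, 0.565, 0.226], 'eef_rot': [[-0.904, 0.427, -0.001], [0.427, 0.904, -0.001], [-0.0, -0.002, -1.0]], 'force': [0.039, -0.042, 0.703], 'ft_torque': [-0.049, -0.002, -0.033], 'grasp_force': 0.0, 'finger_gap': 0.092}
scene [[436.3, 0.0, 328.6], [0.0, 436.3, 201.6], [0.0, 0.0, 1.0]] [0.014, 0.0, 0.0, 0.0, 0.0] [[0.266, 0.964, 0.015], [0.788, -0.209, -0.58], [-0.555, 0.166, -0.815]] [-0.099, -0.426, 1.627]
scene case [([0.648, 0.021, 0.142], 0.94)]
scene hood [([0.658, 0.014, 0.143], 0.56), ([0.601, -0.236, 0.066], 0.42)]
scene strip0 [([0.645, 0.093, 0.178], 0.6), ([0.639, -0.0, 0.179], 0.44), ([0.642, 0.046, 0.181], 0.39)]
scene strip1 [([0.645, 0.093, 0.178], 0.6), ([0.639, -0.0, 0.179], 0.44), ([0.642, 0.046, 0.181], 0.39)]
scene strip2 [([0.645, 0.093, 0.178], 0.6), ([0.639, -0.0, 0.179], 0.44), ([0.642, 0.046, 0.181], 0.39)]
scene strip3 [([0.645, 0.093, 0.178], 0.6), ([0.63
[... 2259 characters left out ...]
596, -0.232, 0.07], 0.54)]
top cap1 [([0.5, -0.34, 0.064], 0.73), ([0.59, -0.35, 0.064], 0.61), ([0.596, -0.232, 0.07], 0.54)]
top cap2 [([0.5, -0.34, 0.064], 0.73), ([0.59, -0.35, 0.064], 0.61), ([0.596, -0.232, 0.07], 0.54)]
top cap3 [([0.5, -0.34, 0.064], 0.73), ([0.59, -0.35, 0.064], 0.61), ([0.596, -0.232, 0.07], 0.54)]
top old0 [([0.533, -0.007, 0.074], 0.58)]
top old1 [([0.533, -0.007, 0.074], 0.58)]
top tray [([0.375, -0.273, 0.002], 0.96), ([0.533, -0.004, 0.072], 0.24)]
top roller [([0.448, 0.38, 0.091], 0.87), ([0.592, -0.228, 0.068], 0.37)]
top holder [([0.451, 0.368, 0.002], 0.86)]
top jug []
top brush [([0.534, -0.517, 0.019], 0.71)]
top stockjar [([0.736, -0.237, 0.11], 0.94)]
```

View pics/scene0.png

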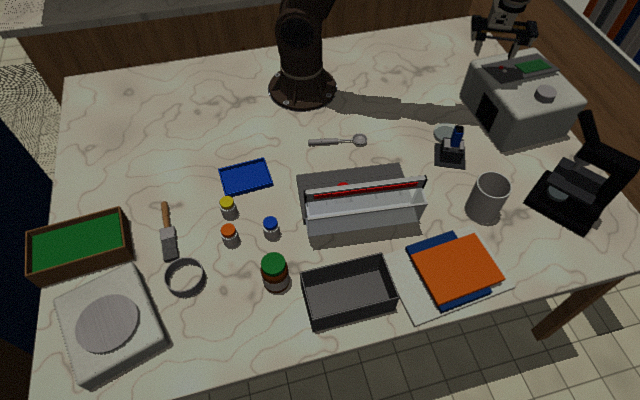

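View pics/top0.png

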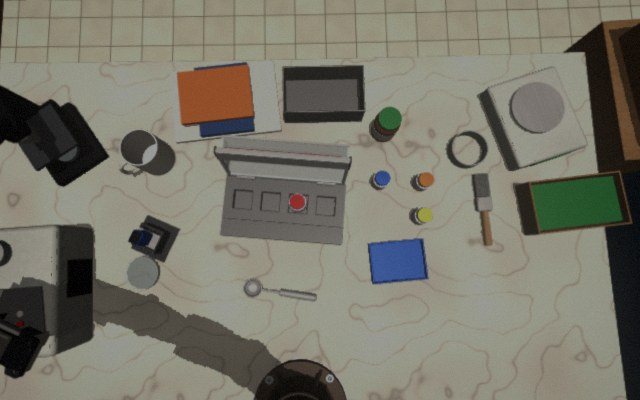

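The bench has three fresh jars: blue, orange and yellow. There is one expired jar, in the third pocket at pixel (297,202) in the top view. The roller and holder are at (150,240), turned at an angle. Next I'll take precise measurements.

```bash
cat > h.py <<'E'
from plant import r
import cv2,numpy as np
def ray(c,uv,z):
    m=r.camera_model(c);K=np.array(m["mtx"]);R=np.array(m["R"]);t=np.array(m["t"])
    p=cv2.undistortPoints(np.array(uv,float).reshape(-1,1,2),K,np.array(m["dist"],float))[:,0]
    d=np.c_[p,np.ones(len(p))]@R; o=-R.T@t
    return o+d*((z-o[2])/d[:,2])[:,None]
def proj(c,X):
    m=r.camera_model(c)
    return cv2.projectPoints(np.array(X,float),cv2.Rodrigues(np.array(m["R"]))[0],np.array(m["t"]),np.array(m["mtx"]),np.array(m["dist"],float))[0][:,0]
HUE={"blue":(105,125),"orange":(6,18),"yellow":(22,34),"red":(172,186)}
def blobs(c,im,col,smin=130):
    hsv=cv2.cvtColor(im,cv2.COLOR_RGB2HSV);a,b=HUE[col]
    h=hsv[...,0].astype(int);h=np.where((h<10)&(col=="red"),h+180,h)
    m=((h>=a)&(h<=b)&(hsv[...,1]>smin)&(hsv[...,2]>60)).astype(np.uint8)
    n,l,s,cc=cv2.connectedComponentsWithStats(m)
    return [(s[i,4],cc[i].round(1).tolist(),s[i,:4].tolist()) for i in range(1,n) if s[i,4]>25]
def yaw(R): return np.degrees(np.arctan2(R[1][0],R[0][0]))
E
python3 - <<'E'
from h import *
for c in("top","scene"):
    im=cv2.imread(f"pics/{c}0.png")[:,:,::-1].copy()
    for col in HUE:
        for a,uv,bb in blobs(c,im,col):
            if a<3000: print(c,col,a,uv,bb,ray(c,[uv],.065)[0].round(4))
im=cv2.imread("pics/top0.png")
cv2.imwrite("pics/case5.png",cv2.resize(im[135:250,210:360],None,fx=5,fy=5,interpolation=cv2.INTER_CUBIC))
cv2.imwrite("pics/hold.png",cv2.resize(im[205:270,115:190],None,fx=8,fy=8,interpolation=cv2.INTER_CUBIC))
E
```

```text
top blue 68 [244.8, 124.5] [236, 119, 17, 12] [0.7499 0.1321 0.065 ]
top blue 32 [221.7, 127.0] [216, 123, 13, 8] [0.7441 0.1943 0.065 ]
top blue 146 [382.2, 177.9] [376, 172, 14, 13] [ 0.5952 -0.2332  0.065 ]
top blue 2085 [396.9, 260.8] [369, 239, 58, 44] [ 0.3765 -0.2613  0.065 ]
top orange 1595 [621.3, 93.2] [603, 20, 37, 140] [ 0.8125 -0.8876  0.065 ]
top orange 160 [425.7, 179.2] [419, 173, 15, 14] [ 0.5891 -0.3485  0.065 ]
top yellow 154 [424.4, 214.7] [418, 208, 14, 14] [ 0.4946 -0.3395  0.065 ]
top red 159 [296.5, 201.3] [290, 195, 14, 14] [ 0.5375 -0.004   0.065 ]
scene blue 1154 [245.1, 177.3] [218, 157, 55, 39] [ 0.4255 -0.2728  0.065 ]
scene blue 131 [269.7, 221.8] [263, 216, 14, 12] [ 0.5982 -0.2326  0.065 ]
scene blue 425 [431.2, 242.1] [407, 231, 50, 23] [0.7734 0.1736 0.065 ]
scene blue 279 [465.1, 298.4] [440, 287, 52, 24] [0.9438 0.1908 0.065 ]
scene orange 166 [483.3, 6.3] [471, 0, 22, 17] [-0.2298  0.8393  0.065 ]
scene orange 29 [471.5, 11.3] [469, 7, 7, 8] [-0.2082  0.7744  0.065 ]
scene orange 51 [506.1, 35.1] [493, 33, 23, 5] [-0.022   0.8324  0.065 ]
scene o
[... 180 characters left out ...]
 15, 33] [0.7512 0.8298 0.065 ]
scene orange 30 [626.1, 193.6] [622, 189, 10, 11] [0.7684 0.7874 0.065 ]
scene orange 133 [165.0, 213.8] [162, 202, 7, 25] [ 0.4976 -0.5074  0.065 ]
scene orange 85 [121.0, 226.5] [115, 206, 10, 42] [ 0.5095 -0.6239  0.065 ]
scene orange 149 [227.4, 229.4] [221, 223, 14, 14] [ 0.5928 -0.348   0.065 ]
scene orange 104 [26.5, 252.9] [25, 229, 11, 47] [ 0.5306 -0.8567  0.065 ]
scene yellow 132 [226.0, 201.5] [220, 196, 13, 12] [ 0.4989 -0.3391  0.065 ]
scene red 30 [342.1, 183.5] [337, 182, 11, 4] [ 0.5212 -0.0015  0.065 ]
scene red 104 [391.4, 185.6] [367, 182, 51, 8] [0.5657 0.1364 0.065 ]
scene red 108 [339.3, 192.2] [314, 188, 52, 9] [ 0.5497 -0.0184  0.065 ]
```

View pics/case5.png

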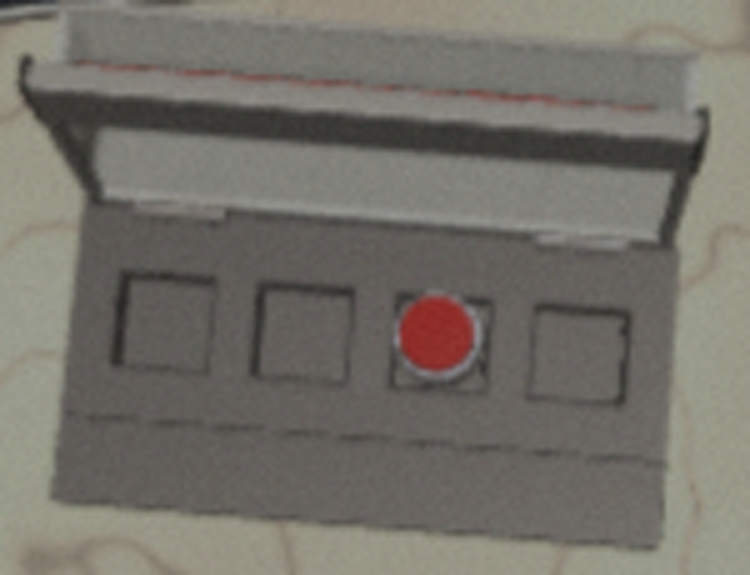

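View pics/hold.png

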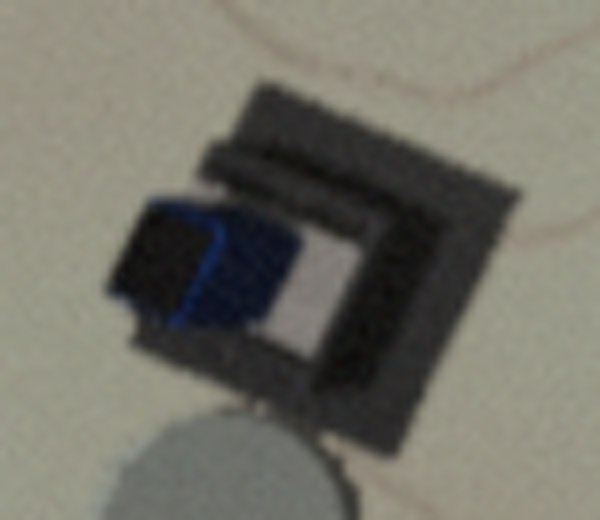

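The four pocket outlines are sharp and centre at crop pixels (165,321), (304,334), (441,343) and (580,355). Three corners of the holder foot are visible at (265,80), (520,190) and (395,458). The roller's plate runs along the edge from the top corner to the right corner.

```bash
cat >> h.py <<'E'
TY=None
E
python3 - <<'E'
from h import *
from scipy.optimize import least_squares
P=np.array([[(122,270),(217,275),(209,374),(112,367)],[(260,284),(355,290),(348,384),(252,378)],[(397,293),(492,300),(486,393),(390,387)],[(535,304),(632,311),(625,405),(528,399)]],float)
uv=(P.reshape(-1,2)+.5)/5-.5+[210,135]
W=ray("top",uv,.03)[:,:2]
for hw in (.025,.027):
    L=np.array([[12e-3+sx*hw,y+sy*hw] for y in (.114,.038,-.038,-.114) for sx,sy in((1,1),(1,-1),(-1,-1),(-1,1))])
    f=lambda p:((L@np.array([[np.cos(p[2]),np.sin(p[2])],[-np.sin(p[2]),np.cos(p[2])]])+p[:2])-W).ravel()
    s=least_squares(f,[.55,.03,0]);p=s.x;print(hw,p.round(4),np.degrees(p[2]),np.sqrt(np.mean(s.fun**2)))
c,s=np.cos(p[2]),np.sin(p[2])
for y in (-.114,-.038,.038,.114): print(y,(p[0]+c*.012-s*y).round(4),(p[1]+s*.012+c*y).round(4))
uh=(np.array([(265,80),(520,190),(395,458)])+.5)/8-.5+[115,205]
H=ray("top",uh,.004);print("foot",H.round(4).tolist(),"sides",np.linalg.norm(H[1]-H[0]),np.linalg.norm(H[2]-H[1]),"centre",((H[0]+H[2])/2).round(4))
d=H[0]-H[1];print("y ang",np.degrees(np.arctan2(d[1],d[0])));d=H[1]-H[2];print("x ang",np.degrees(np.arctan2(d[1],d[0])))
# roller handle top (z .124) corners
ut=(np.array([(152,200),(225,228),(178,325),(110,292)])+.5)/8-.5+[115,205]
print(ray("top",ut,.124).round(4).tolist(),ray("top",ut,.124).mean(0).round(4))
print("old",ray("top",[[296.5,201.3]],.071).round(4))
im=cv2.imread("pics/top0.png")[:,:,::-1].copy()
q=(cv2.inRange(cv2.cvtColor(im,cv2.COLOR_RGB2HSV),(105,130,60),(125,255,255))[230:290,360:435])
ct=max(cv2.findContours(q,0,2)[0],key=cv2.contourArea);b=cv2.boxPoints(cv2.minAreaRect(ct))+[360,230];print("tray",ray("top",b,.012).round(4).tolist(),ray("top",b,.012).mean(0).round(4))
E
```

```text
0.025 [ 0.5281  0.0324 -0.0996] -5.708250868276118 0.0013736543302047032
0.027 [ 0.5281  0.0324 -0.0995] -5.701126595677626 0.000987606514984953
-0.114 0.5287 -0.0822
-0.038 0.5362 -0.0066
0.038 0.5438 0.069
0.114 0.5513 0.1446
foot [[0.5172, 0.4112, 0.004], [0.477, 0.3226, 0.004], [0.3866, 0.3629, 0.004]] sides 0.09724474448773536 0.09900928846139107 centre [0.4519 0.3871 0.004 ]
y ang 65.59322317520349
x ang -24.023640602505186
[[0.4693, 0.3937, 0.124], [0.4602, 0.3713, 0.124], [0.4311, 0.3845, 0.124], [0.4416, 0.4053, 0.124]] [0.4505 0.3887 0.124 ]
old [[ 0.5368 -0.0042  0.071 ]]
tray [[0.4226, -0.1971, 0.012], [0.4353, -0.3468, 0.012], [0.3282, -0.3518, 0.012], [0.3159, -0.2042, 0.012]] [ 0.3755 -0.275   0.012 ]
```

Request:
{"method": "drive_tool", "body": {"targets": [[0,0,-0.82,0,0,0,64],[0,0,-0.82,0,0,0,64],[0,0,-0.82,0,0,0,64],[0,0,-0.81,0,0,0,64],[0,0,0,-0.55,-0.9,0.1,64],[0,0,0,-0.55,-0.9,0.1,64],[0,0,0,-0.55,-0.9,0.1,64],[0,0,0,-0.55,-0.9,0.1,64],[0,0,0,-0.55,-0.9,0.1,64],[0,0,0,-0.55,-0.9,0.1,64],[0,0,0,-0.55,-0.9,0.1,64],[0,0,0,-0.55,-0.9,0.1,64],[0,0,0,-0.55,-0.9,0.1,64],[0,0,0,-0.55,-0.9,0.1,64],[0,0,0,-0.55,-0.9,0.1,64],[0,0,0,-0.55,-0.9,0.1,64],[0,0,0,-0.55,-0.9,0.1,64],[0,0,0,-0.55,-0.9,0.1,64],[0,0,0,0,0,0,64],[0,0,0,0,0,0,64]]}}

```text
t: 4.5
ee_pos: [0.5238, 0.0324, 0.1706]
eef_rot: [[-0.995, 0.101, -0.0], [0.101, 0.995, -0.0], [0.0, -0.0, -1.0]]
force: [-0.2, 0.1, -0.3]
finger_gap: 0.0642
grasp_force: 0.0
```

```bash
cat >> h.py <<'E'
def go(*wps):
    s=r.sense();p=np.array(s["ee_pos"]);R=np.array(s["eef_rot"])
    print("t",round(s["t"],2),"pos",p.round(4),"y ang %.2f tilt %.2f"%(np.degrees(np.arctan2(R[1,1],R[0,1])),np.degrees(np.arccos(-R[2,2]))),"F",np.round(s["force"],1),"gap",round(s["finger_gap"],4),"gf",round(s["grasp_force"],1))
    for w in wps:
        w=np.array(w);print(w,"->",(R.T@(w-p)/.04).round(2));p=w
E
python3 -c "
from h import *
go((.5365,-.0055,.12),(.5365,-.0055,.036),(.5365,-.0055,.15),(.3755,-.275,.15),(.3755,-.275,.032))"
```

```text
t 4.5 pos [0.5238 0.0324 0.1706] y ang 84.21 tilt 0.01 F [-0.2  0.1 -0.3] gap 0.0642 gf 0.0
[ 0.5365 -0.0055  0.12  ] -> [-0.41 -0.91  1.27]
[ 0.5365 -0.0055  0.036 ] -> [-0.   0.   2.1]
[ 0.5365 -0.0055  0.15  ] -> [ 0.   -0.   -2.85]
[ 0.3755 -0.275   0.15  ] -> [ 3.32 -7.11  0.  ]
[ 0.3755 -0.275   0.032 ] -> [-0.    0.    2.95]
```

Request:
{"method": "drive_tool", "body": {"targets": [[0,0,0,-0.21,-0.46,0.4,70],[0,0,0,-0.2,-0.45,0.4,70],[0,0,0,0,0,0.5,70],[0,0,0,0,0,0.5,70],[0,0,0,0,0,0.5,70],[0,0,0,0,0,0.5,70],[0,0,0,0,0,0.5,70],[0,0,0,0,0,0,40],[0,0,0,0,0,0,40],[0,0,0,0,0,0,40],[0,0,0,0,0,0,40],[0,0,0,0,0,0,40],[0,0,0,0,0,0,40],[0,0,0,0,0,-0.3,40],[0,0,0,0,0,-0.5,40],[0,0,0,0,0,-0.7,40],[0,0,0,0,0,-0.7,40],[0,0,0,0,0,-0.7,40],[0,0,0,0,0,0,40]]}}

```text
t: 6.4
ee_pos: [0.5386, -0.0046, 0.1591]
eef_rot: [[-0.995, 0.099, 0.007], [0.099, 0.995, 0.001], [-0.007, 0.001, -1.0]]
force: [0.7, -0.4, -1.5]
finger_gap: 0.0455
grasp_force: 30.0
```

```bash
python3 -c "
from h import *
im=r.grab_frame('top');cv2.imwrite('pics/t1.png',im[:,:,::-1])
print([b for b in blobs('top',im,'red') if b[0]<3000])
go((.3755,-.275,.15),(.3755,-.275,.032))"
```

```text
[(np.int32(37), [19.2, 323.5], [16, 321, 7, 6])]
t 6.45 pos [ 0.5376 -0.0045  0.1571] y ang 84.34 tilt 0.24 F [-0.8  0.1 -2.2] gap 0.0452 gf 30.0
[ 0.3755 -0.275   0.15  ] -> [ 3.37 -7.13  0.16]
[ 0.3755 -0.275   0.032 ] -> [ 0.01 -0.    2.95]
```

Request:
{"method": "drive_tool", "body": {"targets": [[0,0,0,0.2,-0.4,0,40],[0,0,0,0.35,-0.75,0,40],[0,0,0,0.4,-0.85,0,40],[0,0,0,0.4,-0.85,0,40],[0,0,0,0.4,-0.85,0,40],[0,0,0,0.4,-0.85,0,40],[0,0,0,0.4,-0.85,0,40],[0,0,0,0.4,-0.85,0,40],[0,0,0,0.3,-0.6,0,40],[0,0,0,0.12,-0.28,0,40],[0,0,0,0,0,0.7,40],[0,0,0,0,0,0.7,40],[0,0,0,0,0,0.6,40],[0,0,0,0,0,0.4,40],[0,0,0,0,0,0.3,40],[0,0,0,0,0,0.15,40],[0,0,0,0,0,0,40],[0,0,0,0,0,0,40]]}}

```text
t: 8.25
ee_pos: [0.3745, -0.2751, 0.0411]
eef_rot: [[-0.995, 0.098, 0.001], [0.098, 0.995, -0.0], [-0.001, -0.0, -1.0]]
force: [-0.3, -0.3, -0.6]
finger_gap: 0.0454
grasp_force: 30.0
```

```bash
python3 -c "
from h import *
go((.3755,-.275,.032))"
```

```text
t 8.25 pos [ 0.3745 -0.2751  0.0411] y ang 84.36 tilt 0.03 F [-0.3 -0.3 -0.6] gap 0.0454 gf 30.0
[ 0.3755 -0.275   0.032 ] -> [-0.02  0.    0.23]
```

Request:
{"method": "drive_tool", "body": {"targets": [[0,0,0,0,0,0.08,40],[0,0,0,0,0,0.07,40],[0,0,0,0,0,0.06,40],[0,0,0,0,0,0,40],[0,0,0,0,0,0,40]]}}

```text
t: 8.75
ee_pos: [0.3748, -0.2752, 0.0334]
eef_rot: [[-0.995, 0.098, 0.002], [0.098, 0.995, -0.0], [-0.002, -0.0, -1.0]]
force: [-3.5, 2.2, 16.6]
finger_gap: 0.0454
grasp_force: 30.0
```

Request:
{"method": "drive_tool", "body": {"targets": [[0,0,0,0,0,-0.02,70],[0,0,0,0,0,0,70],[0,0,0,0,0,0,70],[0,0,0,0,0,-0.3,70],[0,0,0,0,0,-0.7,70],[0,0,0,0,0,-0.7,70],[0,0,0,0,0,-0.6,70],[0,0,0,0,0,0,70]]}}

```text
t: 9.55
ee_pos: [0.3758, -0.2761, 0.1285]
eef_rot: [[-0.995, 0.099, 0.005], [0.099, 0.995, -0.002], [-0.005, -0.002, -1.0]]
force: [-0.6, 0.0, -1.1]
finger_gap: 0.0701
grasp_force: 0.0
```

```bash
python3 -c "
from h import *
for c in('top','scene'):
  im=r.grab_frame(c);cv2.imwrite(f'pics/{c}2.png',im[:,:,::-1])
  for col in HUE:
    for a,uv,bb in blobs(c,im,col):
      w=ray(c,[uv],.065)[0]
      if a<180 and .3<w[0]<.65 and -.45<w[1]<-.15: print(c,col,a,uv,w.round(4))
go((.4967,-.339,.12),(.4967,-.339,.026))"
```

```text
top blue 144 [382.2, 177.8] [ 0.5955 -0.2332  0.065 ]
top blue 164 [411.1, 243.4] [ 0.4204 -0.3005  0.065 ]
top orange 159 [425.7, 179.1] [ 0.5894 -0.3485  0.065 ]
top yellow 155 [424.3, 214.7] [ 0.4946 -0.3392  0.065 ]
top red 84 [405.5, 261.9] [ 0.3733 -0.2833  0.065 ]
scene blue 49 [254.2, 165.1] [ 0.3857 -0.2388  0.065 ]
scene blue 100 [227.7, 172.4] [ 0.3938 -0.3198  0.065 ]
scene blue 40 [230.8, 192.2] [ 0.4696 -0.3213  0.065 ]
scene blue 130 [269.7, 221.8] [ 0.5982 -0.2326  0.065 ]
scene orange 156 [227.5, 229.6] [ 0.5935 -0.3479  0.065 ]
scene yellow 141 [226.1, 201.6] [ 0.4993 -0.3389  0.065 ]
scene red 94 [241.6, 165.4] [ 0.3773 -0.2756  0.065 ]
t 9.65 pos [ 0.3745 -0.2751  0.1258] y ang 84.37 tilt 0.09 F [-0.3  0.9 -0.5] gap 0.0699 gf 0.0
[ 0.4967 -0.339   0.12  ] -> [-3.2  -1.29  0.15]
[ 0.4967 -0.339   0.026 ] -> [0.   0.   2.35]
```

Request:
{"method": "drive_tool", "body": {"targets": [[0,0,0,-0.4,-0.15,0,72],[0,0,0,-0.7,-0.3,0.1,72],[0,0,0,-0.8,-0.3,0.1,72],[0,0,0,-0.8,-0.3,0,72],[0,0,0,-0.5,-0.24,0,72],[0,0,0,0,0,0.4,72],[0,0,0,0,0,0.5,72],[0,0,0,0,0,0.5,72],[0,0,0,0,0,0.4,72],[0,0,0,0,0,0.3,72],[0,0,0,0,0,0.2,72],[0,0,0,0,0,0,40],[0,0,0,0,0,0,40],[0,0,0,0,0,0,40],[0,0,0,0,0,0,40],[0,0,0,0,0,0,40],[0,0,0,0,0,0,40]]}}

```text
t: 11.35
ee_pos: [0.497, -0.3391, 0.0259]
eef_rot: [[-0.995, 0.098, 0.001], [0.098, 0.995, -0.0], [-0.001, -0.0, -1.0]]
force: [-0.1, 0.9, 6.3]
finger_gap: 0.0453
grasp_force: 30.0
```

```bash
python3 -c "
from h import *
go((.4967,-.339,.13),(.5287,-.0822,.13),(.5287,-.0822,.036))"
```

```text
t 11.35 pos [ 0.497  -0.3391  0.0259] y ang 84.36 tilt 0.07 F [-0.1  0.9  6.3] gap 0.0453 gf 30.0
[ 0.4967 -0.339   0.13  ] -> [ 0.01  0.   -2.6 ]
[ 0.5287 -0.0822  0.13  ] -> [-0.17  6.47 -0.  ]
[ 0.5287 -0.0822  0.036 ] -> [0.   0.   2.35]
```

Request:
{"method": "drive_tool", "body": {"targets": [[0,0,0,0,0,-0.3,40],[0,0,0,0,0,-0.6,40],[0,0,0,0,0,-0.7,40],[0,0,0,0,0,-0.6,40],[0,0,0,0,0,-0.4,40],[0,0,0,0,0.4,0,40],[0,0,0,-0.02,0.8,0,40],[0,0,0,-0.02,0.8,0,40],[0,0,0,-0.02,0.8,0,40],[0,0,0,-0.02,0.8,0,40],[0,0,0,-0.02,0.8,0,40],[0,0,0,-0.03,0.8,0,40],[0,0,0,-0.02,0.7,0,40],[0,0,0,-0.02,0.4,0,40],[0,0,0,-0.02,0.17,0,40],[0,0,0,0,0,0.5,40],[0,0,0,0,0,0.4,40],[0,0,0,0,0,0.3,40],[0,0,0,0,0,0.1,40],[0,0,0,0,0,0,40]]}}

```text
t: 13.35
ee_pos: [0.529, -0.0824, 0.0766]
eef_rot: [[-0.995, 0.099, -0.001], [0.099, 0.995, -0.0], [0.001, -0.0, -1.0]]
force: [0.2, 0.4, -1.4]
finger_gap: 0.0457
grasp_force: 30.0
```

```bash
python3 -c "
from h import *
go((.5287,-.0822,.074),(.5287,-.0822,.036))
for c in('top','scene'):
  im=r.grab_frame(c);cv2.imwrite(f'pics/{c}3.png',im[:,:,::-1])
  for col in HUE:
    for a,uv,bb in blobs(c,im,col):
      w=ray(c,[uv],.1)[0]
      if a<180 and .3<w[0]<.65 and -.45<w[1]<.1: print(c,col,a,uv,w.round(4))
"
```

```text
t 13.35 pos [ 0.529  -0.0824  0.0766] y ang 84.33 tilt 0.07 F [ 0.2  0.4 -1.4] gap 0.0457 gf 30.0
[ 0.5287 -0.0822  0.074 ] -> [0.01 0.   0.06]
[ 0.5287 -0.0822  0.036 ] -> [-0.    0.    0.95]
top blue 145 [382.2, 177.9] [ 0.5889 -0.2266  0.1   ]
top orange 158 [425.7, 179.2] [ 0.583  -0.3379  0.1   ]
top red 167 [402.6, 261.5] [ 0.3757 -0.2678  0.1   ]
scene blue 133 [269.6, 221.9] [ 0.6215 -0.234   0.1   ]
scene orange 155 [227.4, 229.6] [ 0.6167 -0.3452  0.1   ]
scene yellow 59 [315.9, 183.9] [ 0.5292 -0.0829  0.1   ]
scene red 105 [241.7, 165.3] [ 0.4076 -0.2749  0.1   ]
```

Request:
{"method": "drive_tool", "body": {"targets": [[0,0,0,0,0,0.2,40],[0,0,0,0,0,0.2,40],[0,0,0,0,0,0.15,40],[0,0,0,0,0,0.15,40],[0,0,0,0,0,0.1,40],[0,0,0,0,0,0.1,40],[0,0,0,0,0,0,40],[0,0,0,0,0,0,40]]}}

```text
t: 14.25
ee_pos: [0.5296, -0.0821, 0.0411]
eef_rot: [[-0.995, 0.098, -0.0], [0.098, 0.995, 0.0], [0.0, 0.0, -1.0]]
force: [0.5, -0.9, -1.1]
finger_gap: 0.0454
grasp_force: 30.0
```

Request:
{"method": "drive_tool", "body": {"targets": [[0,0,0,0,0,0.06,40],[0,0,0,0,0,0.06,40],[0,0,0,0,0,0,40],[0,0,0,0,0,0,66],[0,0,0,0,0,0,66],[0,0,0,0,0,0,66],[0,0,0,0,0,-0.3,66],[0,0,0,0,0,-0.5,66],[0,0,0,0,0,-0.6,66],[0,0,0,0,0,-0.3,0],[0,0,0,0,0,0,0],[0,0,0,0,0,0,0],[0,0,0,0,0,0,0],[0,0,0,0,0,0,0],[0,0,0,0,0,0,0]]}}

```text
t: 15.75
ee_pos: [0.5291, -0.0821, 0.1036]
eef_rot: [[-0.995, 0.098, -0.001], [0.098, 0.995, 0.0], [0.001, -0.0, -1.0]]
force: [-0.2, 0.7, -0.1]
finger_gap: 0.0227
grasp_force: 0.0
```

```bash
python3 -c "
from h import *
for c in('top','scene'):
  im=r.grab_frame(c);cv2.imwrite(f'pics/{c}4.png',im[:,:,::-1])
  for col in HUE:
    for a,uv,bb in blobs(c,im,col):
      w=ray(c,[uv],.075)[0]
      if a<180 and .3<w[0]<.65 and -.45<w[1]<.1: print(c,col,a,uv,w.round(4))
go((.529,-.082,.077),(.529,-.082,.071))
"
```

```text
top blue 146 [382.2, 177.9] [ 0.5934 -0.2313  0.075 ]
top orange 159 [425.6, 179.3] [ 0.5871 -0.3452  0.075 ]
top red 168 [402.7, 261.6] [ 0.3745 -0.2738  0.075 ]
scene blue 130 [269.7, 221.8] [ 0.6048 -0.2329  0.075 ]
scene orange 154 [227.4, 229.6] [ 0.6001 -0.3473  0.075 ]
scene yellow 28 [316.1, 186.4] [ 0.5194 -0.08    0.075 ]
scene red 106 [241.8, 165.4] [ 0.3862 -0.275   0.075 ]
t 15.85 pos [ 0.5293 -0.0821  0.1039] y ang 84.36 tilt 0.04 F [ 0.8  0.3 -0.7] gap 0.0148 gf 0.0
[ 0.529 -0.082  0.077] -> [0.01 0.   0.67]
[ 0.529 -0.082  0.071] -> [-0.    0.    0.15]
```

Request:
{"method": "drive_tool", "body": {"targets": [[0,0,0,0,0,0.2,0],[0,0,0,0,0,0.2,0],[0,0,0,0,0,0.15,0],[0,0,0,0,0,0.1,0],[0,0,0,0,0,0.08,0],[0,0,0,0,0,0.05,0],[0,0,0,0,0,0.03,0],[0,0,0,0,0,0.02,0],[0,0,0,0,0,0,0]]}}

```text
t: 16.75
ee_pos: [0.5298, -0.0822, 0.0723]
eef_rot: [[-0.995, 0.098, 0.001], [0.098, 0.995, 0.0], [-0.001, 0.0, -1.0]]
force: [-5.2, 1.1, 15.0]
finger_gap: 0.0003
grasp_force: 7.7
```

Request:
{"method": "drive_tool", "body": {"targets": [[0,0,0,0,0,0.02,0],[0,0,0,0,0,0,0],[0,0,0,0,0,-0.3,0],[0,0,0,0,0,-0.6,30],[0,0,0,0,0,-0.6,72],[0,0,0,0,0,0,72],[0,0,0,0,0,0,72]]}}

```text
t: 17.45
ee_pos: [0.53, -0.082, 0.1307]
eef_rot: [[-0.995, 0.098, 0.002], [0.098, 0.995, 0.0], [-0.002, 0.0, -1.0]]
force: [-0.3, -0.8, 0.1]
finger_gap: 0.0278
grasp_force: 0.0
```

```bash
python3 -c "
from h import *
go((.591,-.348,.12),(.591,-.348,.026))
for c in('top','scene'):
  im=r.grab_frame(c)
  for col in HUE:
    for a,uv,bb in blobs(c,im,col):
      w=ray(c,[uv],.075)[0]
      if a<180 and .3<w[0]<.65 and -.45<w[1]<.1: print(c,col,a,uv,w.round(4))
"
```

```text
t 17.45 pos [ 0.53   -0.082   0.1307] y ang 84.37 tilt 0.09 F [-0.3 -0.8  0.1] gap 0.0278 gf 0.0
[ 0.591 -0.348  0.12 ] -> [-2.17 -6.47  0.27]
[ 0.591 -0.348  0.026] -> [ 0.   -0.    2.35]
top blue 146 [382.2, 177.9] [ 0.5934 -0.2313  0.075 ]
top orange 158 [425.6, 179.1] [ 0.5876 -0.3452  0.075 ]
top red 166 [402.6, 261.6] [ 0.3745 -0.2736  0.075 ]
scene blue 131 [269.7, 221.8] [ 0.6048 -0.2329  0.075 ]
scene orange 155 [227.5, 229.7] [ 0.6005 -0.3471  0.075 ]
scene yellow 26 [315.0, 186.6] [ 0.5193 -0.0833  0.075 ]
scene red 108 [241.8, 165.5] [ 0.3866 -0.275   0.075 ]
```

Request:
{"method": "drive_tool", "body": {"targets": [[0,0,0,-0.13,-0.4,0,72],[0,0,0,-0.27,-0.8,0.05,72],[0,0,0,-0.27,-0.8,0.05,72],[0,0,0,-0.27,-0.8,0.05,72],[0,0,0,-0.27,-0.8,0.05,72],[0,0,0,-0.27,-0.8,0.07,72],[0,0,0,-0.27,-0.8,0,72],[0,0,0,-0.25,-0.75,0,72],[0,0,0,-0.12,-0.4,0,72],[0,0,0,-0.05,-0.12,0,72],[0,0,0,0,0,0.5,72],[0,0,0,0,0,0.5,72],[0,0,0,0,0,0.5,72],[0,0,0,0,0,0.4,72],[0,0,0,0,0,0.3,72],[0,0,0,0,0,0.15,72],[0,0,0,0,0,0,72],[0,0,0,0,0,0,72]]}}

```text
t: 19.35
ee_pos: [0.5909, -0.3484, 0.0261]
eef_rot: [[-0.995, 0.098, 0.001], [0.098, 0.995, -0.0], [-0.001, -0.0, -1.0]]
force: [0.2, 0.0, 0.1]
finger_gap: 0.0723
grasp_force: 0.0
```

```bash
python3 -c "
from h import *
go((.591,-.348,.026))"
```

```text
t 19.35 pos [ 0.5909 -0.3484  0.0261] y ang 84.36 tilt 0.05 F [0.2 0.  0.1] gap 0.0723 gf 0.0
[ 0.591 -0.348  0.026] -> [-0.    0.01  0.  ]
```

Request:
{"method": "drive_tool", "body": {"targets": [[0,0,0,0,0,0,40],[0,0,0,0,0,0,40],[0,0,0,0,0,0,40],[0,0,0,0,0,0,40],[0,0,0,0,0,0,40],[0,0,0,0,0,-0.3,40],[0,0,0,0,0,-0.6,40],[0,0,0,0,0,-0.7,40],[0,0,0,0,0,-0.6,40],[0,0,0,0,0,-0.5,40],[0,0,0,0.1,0.4,0,40],[0,0,0,0.17,0.8,0,40],[0,0,0,0.17,0.8,0,40],[0,0,0,0.17,0.8,0,40],[0,0,0,0.17,0.8,0,40],[0,0,0,0.17,0.8,0,40],[0,0,0,0.17,0.8,0,40],[0,0,0,0.17,0.8,0,40],[0,0,0,0.17,0.8,0,40],[0,0,0,0.17,0.8,0,40]]}}

```text
t: 21.35
ee_pos: [0.5537, -0.0367, 0.1326]
eef_rot: [[-0.995, 0.097, -0.002], [0.097, 0.995, 0.001], [0.002, 0.0, -1.0]]
force: [0.4, 0.7, -2.5]
finger_gap: 0.0456
grasp_force: 30.0
```

```bash
python3 -c "
from h import *
go((.5438,.069,.13),(.5438,.069,.037))"
```

```text
t 21.35 pos [ 0.5537 -0.0367  0.1326] y ang 84.41 tilt 0.10 F [ 0.4  0.7 -2.5] gap 0.0456 gf 30.0
[0.5438 0.069  0.13  ] -> [0.5  2.61 0.07]
[0.5438 0.069  0.037 ] -> [-0.   -0.    2.32]
```

Request:
{"method": "drive_tool", "body": {"targets": [[0,0,0,0.17,0.8,0,40],[0,0,0,0.17,0.8,0,40],[0,0,0,0.12,0.6,0,40],[0,0,0,0.06,0.3,0,40],[0,0,0,0,0.1,0,40],[0,0,0,0,0,0.5,40],[0,0,0,0,0,0.4,40],[0,0,0,0,0,0.3,40],[0,0,0,0,0,0,40],[0,0,0,0,0,0,40]]}}

```text
t: 22.35
ee_pos: [0.5451, 0.0655, 0.0856]
eef_rot: [[-0.995, 0.099, -0.0], [0.099, 0.995, -0.0], [0.0, -0.0, -1.0]]
force: [-0.4, -0.2, -1.7]
finger_gap: 0.0453
grasp_force: 30.0
```

```bash
python3 -c "
from h import *
go((.5438,.069,.07),(.5438,.069,.037))
for c in('top','scene'):
  im=r.grab_frame(c)
  for col in HUE:
    for a,uv,bb in blobs(c,im,col):
      w=ray(c,[uv],.075)[0]
      if a<180 and .3<w[0]<.65 and -.45<w[1]<.1: print(c,col,a,uv,w.round(4))
"
```

```text
t 22.35 pos [0.5451 0.0655 0.0856] y ang 84.30 tilt 0.03 F [-0.4 -0.2 -1.7] gap 0.0453 gf 30.0
[0.5438 0.069  0.07  ] -> [0.04 0.08 0.39]
[0.5438 0.069  0.037 ] -> [-0.    0.    0.82]
top blue 144 [382.1, 177.9] [ 0.5934 -0.231   0.075 ]
top yellow 140 [326.3, 204.3] [ 0.5266 -0.0821  0.075 ]
top red 165 [402.5, 261.6] [ 0.3745 -0.2733  0.075 ]
scene blue 130 [269.7, 221.8] [ 0.6048 -0.2329  0.075 ]
scene orange 73 [368.7, 176.2] [0.5224 0.0797 0.075 ]
scene yellow 35 [315.5, 186.6] [ 0.5197 -0.0819  0.075 ]
scene red 109 [241.8, 165.6] [ 0.387  -0.2751  0.075 ]
```

Request:
{"method": "drive_tool", "body": {"targets": [[0,0,0,0.04,0.08,0.1,40],[0,0,0,0,0,0.25,40],[0,0,0,0,0,0.2,40],[0,0,0,0,0,0.2,40],[0,0,0,0,0,0.15,40],[0,0,0,0,0,0.15,40],[0,0,0,0,0,0.1,40],[0,0,0,0,0,0.06,40],[0,0,0,0,0,0,40],[0,0,0,0,0,0,40]]}}

```text
t: 23.45
ee_pos: [0.5439, 0.0696, 0.0373]
eef_rot: [[-0.995, 0.098, 0.0], [0.098, 0.995, 0.0], [-0.0, 0.0, -1.0]]
force: [-0.9, 0.7, -0.8]
finger_gap: 0.0451
grasp_force: 30.0
```

Seated. Next I'll release it, rise, close the fingers and press the cap.

Request:
{"method": "drive_tool", "body": {"targets": [[0,0,0,0,0,0,62],[0,0,0,0,0,0,62],[0,0,0,0,0,0,62],[0,0,0,0,0,-0.3,62],[0,0,0,0,0,-0.5,62],[0,0,0,0,0,-0.6,62],[0,0,0,0,0,-0.1,0],[0,0,0,0,0,0,0],[0,0,0,0,0,0,0],[0,0,0,0,0,0,0],[0,0,0,0,0,0,0],[0,0,0,0,0,0,0],[0,0,0,0,0,0.2,0],[0,0,0,0,0,0.15,0],[0,0,0,0,0,0.1,0],[0,0,0,0,0,0.08,0],[0,0,0,0,0,0.05,0],[0,0,0,0,0,0.04,0],[0,0,0,0,0,0.02,0],[0,0,0,0,0,0,0]]}}

```text
t: 25.45
ee_pos: [0.5438, 0.0696, 0.0723]
eef_rot: [[-0.995, 0.098, 0.0], [0.098, 0.995, 0.0], [-0.0, 0.0, -1.0]]
force: [-4.0, -0.3, 11.5]
finger_gap: 0.0
grasp_force: 5.7
```

```bash
python3 -c "
from h import *
go((.5438,.069,.0715))"
```

```text
t 25.45 pos [0.5438 0.0696 0.0723] y ang 84.35 tilt 0.03 F [-4.  -0.3 11.5] gap 0.0 gf 5.7
[0.5438 0.069  0.0715] -> [-0.   -0.01  0.02]
```

Request:
{"method": "drive_tool", "body": {"targets": [[0,0,0,0,0,0.02,0],[0,0,0,0,0,-0.3,0],[0,0,0,0,0,-0.6,40],[0,0,0,0,0,-0.5,70],[0,0,0,-0.1,-0.4,0,70],[0,0,0,-0.2,-0.8,0,70],[0,0,0,-0.25,-0.8,0,70],[0,0,0,-0.25,-0.8,0,70],[0,0,0,-0.25,-0.8,0,70],[0,0,0,-0.25,-0.8,0,70],[0,0,0,-0.25,-0.8,0,70],[0,0,0,-0.2,-0.8,0,70],[0,0,0,-0.2,-0.7,0,70],[0,0,0,-0.1,-0.5,0,70],[0,0,0,0,-0.2,0,70],[0,0,0,0,0,0,70],[0,0,0,0,0,0,70]]}}

```text
t: 27.15
ee_pos: [0.5963, -0.2315, 0.1266]
eef_rot: [[-0.995, 0.097, -0.0], [0.097, 0.995, 0.001], [0.0, 0.001, -1.0]]
force: [0.3, 1.6, -0.1]
finger_gap: 0.0697
grasp_force: 0.0
```

```bash
python3 -c "
from h import *
go((.5967,-.233,.12),(.5967,-.233,.026))
for c in('top','scene'):
  im=r.grab_frame(c)
  for col in HUE:
    for a,uv,bb in blobs(c,im,col):
      w=ray(c,[uv],.065)[0]
      if a<180 and .3<w[0]<.65 and -.45<w[1]<.1: print(c,col,a,uv,w.round(4))
"
```

```text
t 27.15 pos [ 0.5963 -0.2315  0.1266] y ang 84.42 tilt 0.06 F [ 0.3  1.6 -0.1] gap 0.0697 gf 0.0
[ 0.5967 -0.233   0.12  ] -> [-0.01 -0.04  0.17]
[ 0.5967 -0.233   0.026 ] -> [-0.   -0.    2.35]
top orange 157 [268.7, 199.6] [0.5437 0.0693 0.065 ]
top yellow 144 [326.5, 204.1] [ 0.5283 -0.083   0.065 ]
scene blue 169 [226.7, 175.0] [ 0.403 -0.324  0.065]
scene blue 41 [269.8, 223.6] [ 0.6041 -0.2334  0.065 ]
scene orange 97 [367.1, 182.8] [0.5375 0.0706 0.065 ]
scene yellow 95 [316.4, 189.1] [ 0.5218 -0.0798  0.065 ]
scene red 28 [237.6, 166.7] [ 0.3793 -0.288   0.065 ]
```

Request:
{"method": "drive_tool", "body": {"targets": [[0,0,0,0,-0.04,0.4,70],[0,0,0,0,0,0.5,70],[0,0,0,0,0,0.5,70],[0,0,0,0,0,0.5,70],[0,0,0,0,0,0.4,70],[0,0,0,0,0,0.2,70],[0,0,0,0,0,0,70],[0,0,0,0,0,0,40],[0,0,0,0,0,0,40],[0,0,0,0,0,0,40],[0,0,0,0,0,0,40],[0,0,0,0,0,0,40]]}}

```text
t: 28.45
ee_pos: [0.5966, -0.2345, 0.0275]
eef_rot: [[-0.995, 0.098, 0.001], [0.098, 0.995, 0.0], [-0.001, 0.0, -1.0]]
force: [-1.0, 1.3, 6.5]
finger_gap: 0.0454
grasp_force: 30.0
```

```bash
python3 -c "
from h import *
go((.5967,-.233,.13),(.5513,.1446,.13),(.5513,.1446,.037))"
```

```text
t 28.45 pos [ 0.5966 -0.2345  0.0275] y ang 84.37 tilt 0.07 F [-1.   1.3  6.5] gap 0.0454 gf 30.0
[ 0.5967 -0.233   0.13  ] -> [-0.    0.04 -2.56]
[0.5513 0.1446 0.13  ] -> [ 2.06  9.28 -0.  ]
[0.5513 0.1446 0.037 ] -> [ 0.   -0.    2.32]
```

Request:
{"method": "drive_tool", "body": {"targets": [[0,0,0,0,0,-0.3,40],[0,0,0,0,0,-0.6,40],[0,0,0,0,0,-0.7,40],[0,0,0,0,0,-0.6,40],[0,0,0,0,0,-0.4,40],[0,0,0,0.1,0.4,0,40],[0,0,0,0.18,0.8,0,40],[0,0,0,0.18,0.8,0,40],[0,0,0,0.18,0.8,0,40],[0,0,0,0.18,0.8,0,40],[0,0,0,0.18,0.8,0,40],[0,0,0,0.18,0.8,0,40],[0,0,0,0.18,0.8,0,40],[0,0,0,0.18,0.8,0,40],[0,0,0,0.18,0.8,0,40],[0,0,0,0.18,0.8,0,40],[0,0,0,0.1,0.5,0,40],[0,0,0,0.06,0.3,0,40],[0,0,0,0,0.12,0,40],[0,0,0,0,0,0,40]]}}

```text
t: 30.45
ee_pos: [0.5504, 0.1445, 0.1304]
eef_rot: [[-0.995, 0.098, -0.0], [0.098, 0.995, -0.0], [0.0, -0.0, -1.0]]
force: [0.6, -0.7, -1.8]
finger_gap: 0.0457
grasp_force: 30.0
```

```bash
python3 -c "
from h import *
go((.5513,.1446,.07),(.5513,.1446,.038))"
```

```text
t 30.45 pos [0.5504 0.1445 0.1304] y ang 84.38 tilt 0.04 F [ 0.6 -0.7 -1.8] gap 0.0457 gf 30.0
[0.5513 0.1446 0.07  ] -> [-0.02  0.01  1.51]
[0.5513 0.1446 0.038 ] -> [-0.   0.   0.8]
```

Request:
{"method": "drive_tool", "body": {"targets": [[0,0,0,-0.02,0.01,0.4,40],[0,0,0,0,0,0.4,40],[0,0,0,0,0,0.4,40],[0,0,0,0,0,0.3,40],[0,0,0,0,0,0.2,40],[0,0,0,0,0,0.2,40],[0,0,0,0,0,0.15,40],[0,0,0,0,0,0.15,40],[0,0,0,0,0,0.1,40],[0,0,0,0,0,0,40],[0,0,0,0,0,0,40]]}}

```text
t: 31.55
ee_pos: [0.5515, 0.145, 0.0387]
eef_rot: [[-0.995, 0.098, -0.0], [0.098, 0.995, 0.0], [0.0, 0.0, -1.0]]
force: [-0.1, 1.5, -3.2]
finger_gap: 0.0456
grasp_force: 30.0
```

Request:
{"method": "drive_tool", "body": {"targets": [[0,0,0,0,0,0.02,40],[0,0,0,0,0,0,58],[0,0,0,0,0,0,58],[0,0,0,0,0,0,58],[0,0,0,0,0,-0.3,58],[0,0,0,0,0,-0.5,58],[0,0,0,0,0,-0.6,58],[0,0,0,0,0,-0.1,0],[0,0,0,0,0,0,0],[0,0,0,0,0,0,0],[0,0,0,0,0,0,0],[0,0,0,0,0,0,0],[0,0,0,0,0,0.2,0],[0,0,0,0,0,0.15,0],[0,0,0,0,0,0.1,0],[0,0,0,0,0,0.09,0],[0,0,0,0,0,0.06,0],[0,0,0,0,0,0.05,0],[0,0,0,0,0,0.03,0],[0,0,0,0,0,0,0]]}}

```text
t: 33.55
ee_pos: [0.5518, 0.1449, 0.0722]
eef_rot: [[-0.995, 0.098, 0.001], [0.098, 0.995, 0.001], [-0.001, 0.001, -1.0]]
force: [-6.1, -1.4, 19.1]
finger_gap: 0.0007
grasp_force: 9.7
```

```bash
python3 -c "
from h import *
go((.5515,.145,.0715))"
```

```text
t 33.55 pos [0.5518 0.1449 0.0722] y ang 84.35 tilt 0.06 F [-6.1 -1.4 19.1] gap 0.0007 gf 9.7
[0.5515 0.145  0.0715] -> [0.01 0.   0.02]
```

Request:
{"method": "drive_tool", "body": {"targets": [[0,0,0,0,0,-0.3,0],[0,0,0,0,0,-0.7,0],[0,0,0,0,0,-0.9,0],[0,0,0,0,0,-0.9,0],[0,0,0,0,0,-0.9,0],[0,0,0,0,0,-0.7,0],[0,0,0,0.5,0.7,0,0],[0,0,0,0.7,0.8,0,0],[0,0,0,0.7,0.8,0,0],[0,0,0,0.7,0.8,0,0],[0,0,0,0,0,0,0]]}}

```text
t: 34.65
ee_pos: [0.4561, 0.2844, 0.2469]
eef_rot: [[-0.996, 0.089, -0.002], [0.089, 0.996, 0.003], [0.002, 0.003, -1.0]]
force: [0.4, -0.8, 0.8]
finger_gap: 0.0008
grasp_force: 0.0
```

```bash
python3 -c "
from h import *
for c in('top','scene'):
  im=r.grab_frame(c);cv2.imwrite(f'pics/{c}5.png',im[:,:,::-1])
  for col in HUE:
    for a,uv,bb in blobs(c,im,col):
      w=ray(c,[uv],.071)[0]
      if a<180 and .3<w[0]<.65 and -.45<w[1]<.2: print(c,col,a,uv,w.round(4))
  for n in('hood','strip0'): print(n,[(np.round(d['centre'],3).tolist(),round(d['score'],2)) for d in r.recognise(c,n)])
print(ray('top',[[323,118],[283,120],[363,120]],.06).round(3),ray('scene',[[303,297],[388,257]],.06).round(3))
go()
a=cv2.imread('pics/top5.png')[110:310,200:440];cv2.imwrite('pics/c5.png',cv2.resize(a,None,fx=3,fy=3))
"
```

```text
top blue 158 [240.2, 197.4] [0.5504 0.1433 0.071 ]
top orange 159 [268.7, 199.6] [0.5429 0.0687 0.071 ]
top yellow 145 [326.5, 204.3] [ 0.5271 -0.0828  0.071 ]
top red 167 [402.6, 261.6] [ 0.3744 -0.2745  0.071 ]
hood [([0.642, 0.023, 0.137], 0.73)]
strip0 []
scene blue 95 [392.5, 180.0] [0.551  0.1444 0.071 ]
scene orange 104 [367.3, 183.0] [0.5427 0.0689 0.071 ]
scene yellow 107 [316.0, 189.4] [ 0.527  -0.0823  0.071 ]
scene red 106 [241.7, 165.4] [ 0.3826 -0.2753  0.071 ]
hood [([0.663, 0.015, 0.138], 0.86), ([0.549, -0.514, 0.017], 0.66), ([0.764, -0.249, 0.098], 0.64)]
strip0 [([0.665, 0.14, 0.172], 0.49), ([0.642, -0.095, 0.182], 0.46), ([0.652, -0.006, 0.178], 0.37)]
[[ 0.765 -0.08   0.06 ]
 [ 0.762  0.029  0.06 ]
 [ 0.757 -0.189  0.06 ]] [[ 0.834 -0.195  0.06 ]
 [ 0.783  0.047  0.06 ]]
t 34.95 pos [0.4612 0.2771 0.2468] y ang 84.22 tilt 0.04 F [-0.  -0.7 -0.1] gap 0.0002 gf 0.0
```

View pics/c5.png

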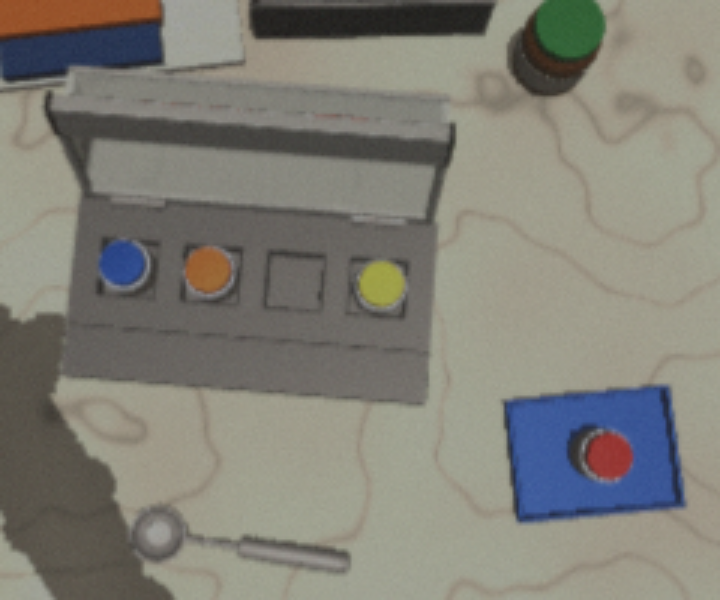

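The top view shows blue, orange and yellow seated in their pockets with clean rims, and the red-capped jar upright in the tray. Next I'll reach over behind the hood.

```bash
python3 -c "
from h import *
go((.7062,.0146,.247),(.7062,.0146,.12))"
```

```text
t 34.95 pos [0.4612 0.2771 0.2468] y ang 84.22 tilt 0.04 F [-0.  -0.7 -0.1] gap 0.0002 gf 0.0
[0.7062 0.0146 0.247 ] -> [-6.76 -5.91  0.  ]
[0.7062 0.0146 0.12  ] -> [0.   0.   3.17]
```

Request:
{"method": "drive_tool", "body": {"targets": [[0,0,0,-0.3,-0.3,-0.2,0],[0,0,0,-0.7,-0.6,0,0],[0,0,0,-0.8,-0.7,0,0],[0,0,0,-0.8,-0.7,0,0],[0,0,0,-0.8,-0.7,0,0],[0,0,0,-0.8,-0.7,0,0],[0,0,0,-0.8,-0.7,0,0],[0,0,0,-0.8,-0.7,0,0],[0,0,0,-0.6,-0.5,0,0],[0,0,0,-0.36,-0.31,0,0],[0,0,0,0,0,0,0],[0,0,0,0,0,0.5,0],[0,0,0,0,0,0.7,0],[0,0,0,0,0,0.7,0],[0,0,0,0,0,0.7,0],[0,0,0,0,0,0.5,0],[0,0,0,0,0,0.2,0],[0,0,0,0,0,0,0]]}}

```text
t: 36.75
ee_pos: [0.7052, 0.0166, 0.1218]
eef_rot: [[-0.995, 0.098, -0.002], [0.098, 0.995, -0.0], [0.002, -0.0, -1.0]]
force: [-0.6, 0.1, 0.5]
finger_gap: 0.0008
grasp_force: 0.0
```

```bash
python3 -c "
from h import *
go((.7062,.0146,.12))"
```

```text
t 36.75 pos [0.7052 0.0166 0.1218] y ang 84.35 tilt 0.12 F [-0.6  0.1  0.5] gap 0.0008 gf 0.0
[0.7062 0.0146 0.12  ] -> [-0.03 -0.05  0.05]
```

Request:
{"method": "drive_tool", "body": {"targets": [[0,0,0,0.2,0,-0.02,0],[0,0,0,0.2,0,-0.04,0],[0,0,0,0.25,0,-0.08,0],[0,0,0,0.25,0,-0.1,0],[0,0,0,0.25,0,-0.12,0],[0,0,0,0.25,0,-0.1,0],[0,0,0,0.25,0,-0.1,0],[0,0,0,0,0,0,0]]}}

```text
t: 37.55
ee_pos: [0.6439, 0.023, 0.1503]
eef_rot: [[-0.995, 0.099, 0.011], [0.099, 0.995, 0.001], [-0.011, 0.002, -1.0]]
force: [5.7, -0.2, 7.5]
finger_gap: 0.0004
grasp_force: 3.5
```

```bash
python3 -c "
from h import *
go()
im=r.grab_frame('scene');cv2.imwrite('pics/s6.png',cv2.resize(im[100:300,220:480,::-1],None,fx=3,fy=3))"
```

```text
t 37.55 pos [0.6439 0.023  0.1503] y ang 84.34 tilt 0.63 F [ 5.7 -0.2  7.5] gap 0.0004 gf 3.5
```

View pics/s6.png

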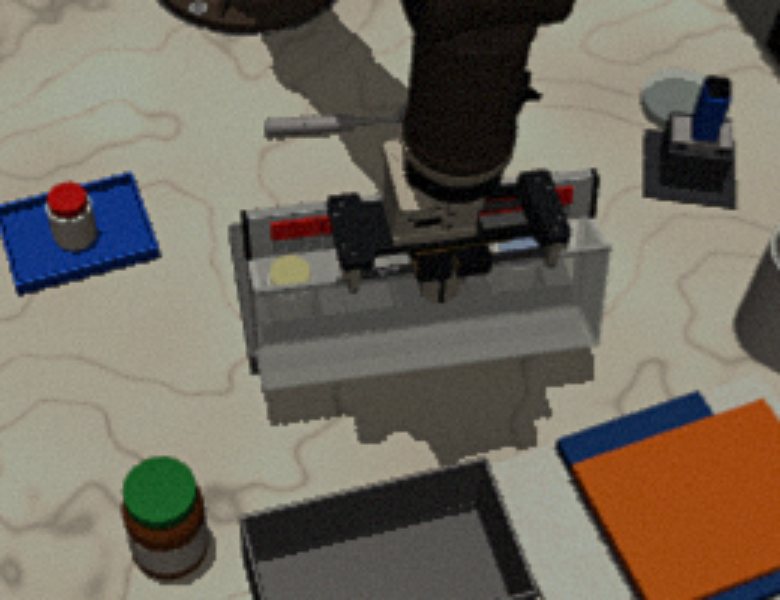

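Request:
{"method": "drive_tool", "body": {"targets": [[0,0,0,0.25,0,-0.03,0],[0,0,0,0.25,0,-0.02,0],[0,0,0,0.25,0,-0.01,0],[0,0,0,0.25,0,0,0],[0,0,0,0.25,0,0.02,0],[0,0,0,0.25,0,0.04,0],[0,0,0,0.22,0,0.06,0],[0,0,0,0.2,0,0.08,0],[0,0,0,0.2,0,0.1,0],[0,0,0,0.2,0,0.1,0],[0,0,0,0.2,0,0.12,0],[0,0,0,0,0,0,0]]}}

```text
t: 38.8
ee_pos: [0.5391, 0.0332, 0.1271]
eef_rot: [[-0.995, 0.098, 0.0], [0.098, 0.995, 0.0], [-0.0, 0.0, -1.0]]
force: [0.2, 0.1, -0.6]
finger_gap: 0.0004
grasp_force: 0.0
```

Request:
{"method": "drive_tool", "body": {"targets": [[0,0,0,0.2,0,0.1,0],[0,0,0,0.2,0,0.1,0],[0,0,0,0.15,0,0.1,0],[0,0,0,0.1,0,0.1,0],[0,0,0,0.1,0,0.1,0],[0,0,0,0,0,0.1,0],[0,0,0,0,0,0.06,0],[0,0,0,0,0,0.04,0],[0,0,0,0,0,0,0]]}}

```text
t: 39.7
ee_pos: [0.5103, 0.0359, 0.0985]
eef_rot: [[-0.995, 0.098, -0.0], [0.098, 0.995, -0.0], [0.0, -0.0, -1.0]]
force: [0.1, 0.1, 0.2]
finger_gap: 0.0004
grasp_force: 0.0
```

Request:
{"method": "drive_tool", "body": {"targets": [[0,0,0,0,0,0.04,0],[0,0,0,0,0,0.03,0],[0,0,0,0,0,0.03,0],[0,0,0,0,0,0.02,0],[0,0,0,0,0,0,0]]}}

```text
t: 40.2
ee_pos: [0.5105, 0.036, 0.096]
eef_rot: [[-0.995, 0.099, 0.001], [0.099, 0.995, 0.001], [-0.001, 0.001, -1.0]]
force: [-9.5, -1.5, 32.2]
finger_gap: 0.0008
grasp_force: 15.7
```

Request:
{"method": "drive_tool", "body": {"targets": [[0,0,0,0,0,-0.3,0],[0,0,0,0,0,-0.6,30],[0,0,0,0,0,-0.8,60],[0,0,0,0,0,-0.9,60],[0,0,0.8,0,0.3,0,60],[0,0,0.8,0,0.5,0,60],[0,0,0.8,0,0.7,0,60],[0,0,0.72,0,0.8,0,60],[0,0,0,0,0.8,0,60],[0,0,0,0,0.8,0,60],[0,0,0,0,0.8,0,60],[0,0,0,0,0.8,0,60],[0,0,0,0,0.5,0,60],[0,0,0,0,0.3,0,60],[0,0,0,0,0,0,60],[0,0,0,0,0,0,60]]}}

```text
t: 41.8
ee_pos: [0.5993, 0.2691, 0.1978]
eef_rot: [[-0.911, 0.413, -0.0], [0.413, 0.911, -0.001], [-0.0, -0.001, -1.0]]
force: [0.3, -1.0, 0.9]
finger_gap: 0.0599
grasp_force: 0.0
```

```bash
python3 -c "
from h import *
im=r.grab_frame('scene');cv2.imwrite('pics/s7.png',cv2.resize(im[80:280,260:520,::-1],None,fx=3,fy=3))
for n in('strip0','hood','roller'):print(n,[(np.round(d['centre'],3).tolist(),round(d['score'],2)) for d in r.recognise('scene',n)])
go((.451,.388,.15),(.451,.388,.078))"
```

```text
strip0 []
hood [([0.563, 0.022, 0.097], 0.56)]
roller [([0.462, 0.379, 0.062], 0.73)]
t 42.0 pos [0.5994 0.2691 0.1983] y ang 65.55 tilt 0.01 F [-0.1 -0.   0.3] gap 0.0602 gf 0.0
[0.451 0.388 0.15 ] -> [4.61 1.17 1.21]
[0.451 0.388 0.078] -> [0.  0.  1.8]
```

View pics/s7.png

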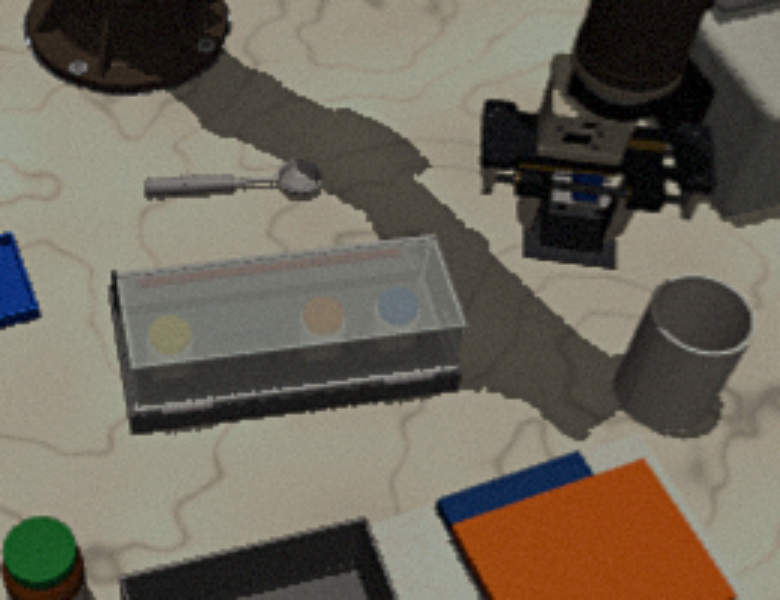

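The hood is shut, with all three jars visible under it. Next is the roller.

Request:
{"method": "drive_tool", "body": {"targets": [[0,0,0,0.4,0.1,0,60],[0,0,0,0.7,0.2,0,60],[0,0,0,0.8,0.2,0,60],[0,0,0,0.8,0.2,0.1,60],[0,0,0,0.8,0.2,0.2,60],[0,0,0,0.6,0.17,0.2,60],[0,0,0,0.3,0.1,0.2,60],[0,0,0,0.21,0,0.2,60],[0,0,0,0,0,0.2,60],[0,0,0,0,0,0,60],[0,0,0,0,0,0,60]]}}

```text
t: 43.1
ee_pos: [0.4519, 0.3878, 0.1539]
eef_rot: [[-0.91, 0.414, 0.0], [0.414, 0.91, -0.001], [-0.001, -0.0, -1.0]]
force: [-0.3, 0.3, 0.1]
finger_gap: 0.0599
grasp_force: 0.0
```

```bash
python3 -c "
from h import *
go((.451,.388,.15),(.451,.388,.078))
im=r.grab_frame('top');cv2.imwrite('pics/t8.png',cv2.resize(im[195:275,105:195,::-1],None,fx=6,fy=6,interpolation=2))"
```

```text
t 43.1 pos [0.4519 0.3878 0.1539] y ang 65.51 tilt 0.05 F [-0.3  0.3  0.1] gap 0.0599 gf 0.0
[0.451 0.388 0.15 ] -> [ 0.02 -0.01  0.1 ]
[0.451 0.388 0.078] -> [0.  0.  1.8]
```

Request:
{"method": "drive_tool", "body": {"targets": [[0,0,0,0.02,-0.01,0.3,60],[0,0,0,0,0,0.4,60],[0,0,0,0,0,0.4,60],[0,0,0,0,0,0.4,60],[0,0,0,0,0,0.25,60],[0,0,0,0,0,0.1,60],[0,0,0,0,0,0,60],[0,0,0,0,0,0,20],[0,0,0,0,0,0,20],[0,0,0,0,0,0,20],[0,0,0,0,0,0,20],[0,0,0,0,0,0,20],[0,0,0,0,0,0,20],[0,0,0,0,0,0,20]]}}

```text
t: 44.55
ee_pos: [0.4502, 0.3897, 0.0804]
eef_rot: [[-0.911, 0.412, 0.001], [0.412, 0.911, 0.001], [-0.0, 0.001, -1.0]]
force: [0.2, 2.6, 3.7]
finger_gap: 0.028
grasp_force: 30.0
```

```bash
python3 -c "
from h import *
go()"
```

```text
t 44.55 pos [0.4502 0.3897 0.0804] y ang 65.65 tilt 0.08 F [0.2 2.6 3.7] gap 0.028 gf 30.0
```

Request:
{"method": "drive_tool", "body": {"targets": [[0,0,0,0,0,-0.2,20],[0,0,0,0,0,-0.4,20],[0,0,0,0,0,-0.5,20],[0,0,0,0,0,-0.5,20],[0,0,0,0,0,-0.5,20],[0,0,0,0,0,-0.4,20],[0,0,0,0,0,-0.2,20],[0,0,-0.6,0,0,0,20],[0,0,-0.7,0,-0.3,0,20],[0,0,-0.7,0,-0.5,0,20],[0,0,-0.7,0,-0.6,0,20],[0,0,-0.42,0,-0.6,0,20],[0,0,0,0,-0.6,0,20],[0,0,0,0,-0.6,0,20],[0,0,0,0,-0.4,0,20],[0,0,0,0,0,0,20],[0,0,0,0,0,0,20]]}}

```text
t: 46.25
ee_pos: [0.4249, 0.248, 0.1879]
eef_rot: [[-0.995, 0.099, -0.0], [0.099, 0.995, 0.0], [0.0, 0.0, -1.0]]
force: [-0.3, 0.3, -3.2]
finger_gap: 0.0281
grasp_force: 30.0
```

```bash
python3 -c "
from h import *
go((.4664,.169,.185),(.4664,.169,.129),(.4664,.169,.121))
im=r.grab_frame('scene');cv2.imwrite('pics/s9.png',cv2.resize(im[80:280,260:520,::-1],None,fx=3,fy=3))"
```

```text
t 46.25 pos [0.4249 0.248  0.1879] y ang 84.34 tilt 0.02 F [-0.3  0.3 -3.2] gap 0.0281 gf 30.0
[0.4664 0.169  0.185 ] -> [-1.23 -1.86  0.07]
[0.4664 0.169  0.129 ] -> [-0.  -0.   1.4]
[0.4664 0.169  0.121 ] -> [-0.  -0.   0.2]
```

View pics/s9.png

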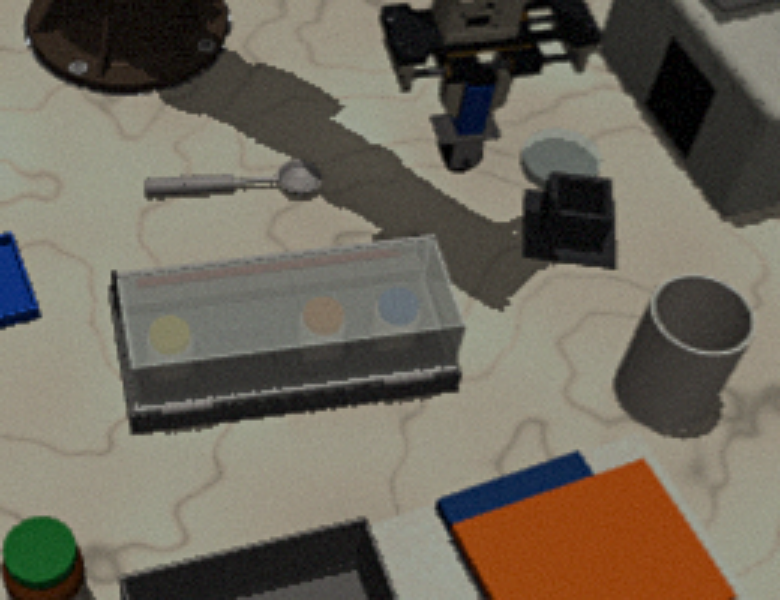

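The roller is held upright at about crop (470,110), and the empty holder is visible. Next I'll move over the left end of the strip.

Request:
{"method": "drive_tool", "body": {"targets": [[0,0,0,-0.2,-0.3,0,20],[0,0,0,-0.3,-0.5,0,20],[0,0,0,-0.4,-0.5,0,20],[0,0,0,-0.23,-0.4,0,20],[0,0,0,-0.1,-0.16,0,20],[0,0,0,0,0,0.4,20],[0,0,0,0,0,0.4,20],[0,0,0,0,0,0.3,20],[0,0,0,0,0,0.2,20],[0,0,0,0,0,0,20],[0,0,0,0,0,0,20]]}}

```text
t: 47.4
ee_pos: [0.4668, 0.1693, 0.1361]
eef_rot: [[-0.995, 0.098, 0.0], [0.098, 0.995, 0.0], [-0.0, 0.0, -1.0]]
force: [-0.1, -0.3, -3.6]
finger_gap: 0.028
grasp_force: 30.0
```

```bash
python3 -c "
from h import *
go((.4664,.169,.129),(.4664,.169,.119))
im=r.grab_frame('top');cv2.imwrite('pics/t9.png',im[:,:,::-1])
cv2.imwrite('pics/t9c.png',cv2.resize(im[195:285,105:195,::-1],None,fx=6,fy=6,interpolation=2))"
```

```text
t 47.4 pos [0.4668 0.1693 0.1361] y ang 84.38 tilt 0.01 F [-0.1 -0.3 -3.6] gap 0.028 gf 30.0
[0.4664 0.169  0.129 ] -> [ 0.01 -0.01  0.18]
[0.4664 0.169  0.119 ] -> [ 0.   -0.    0.25]
```

Request:
{"method": "drive_tool", "body": {"targets": [[0,0,0,0,0,0.1,20],[0,0,0,0,0,0.1,20],[0,0,0,0,0,0.08,20],[0,0,0,0,0,0.07,20],[0,0,0,0,0,0.05,20],[0,0,0,0,0,0,20]]}}

```text
t: 48.05
ee_pos: [0.4667, 0.1689, 0.1198]
eef_rot: [[-0.995, 0.098, -0.0], [0.098, 0.995, 0.0], [0.0, 0.0, -1.0]]
force: [-0.8, -0.5, -2.0]
finger_gap: 0.0281
grasp_force: 30.0
```

Request:
{"method": "drive_tool", "body": {"targets": [[0,0,0,0,0,0.03,20],[0,0,0,0,0,0.03,20],[0,0,0,0,0,0,20]]}}

```text
t: 48.35
ee_pos: [0.4675, 0.1698, 0.1191]
eef_rot: [[-0.995, 0.098, 0.002], [0.098, 0.995, 0.002], [-0.002, 0.002, -1.0]]
force: [-4.4, 0.5, 16.5]
finger_gap: 0.028
grasp_force: 30.0
```

Request:
{"method": "drive_tool", "body": {"targets": [[0,0,0,0,-0.1,0,20],[0,0,0,0,-0.2,0,20],[0,0,0,0,-0.2,0,20],[0,0,0,0,-0.2,0,20],[0,0,0,0,-0.2,0,20],[0,0,0,0,-0.2,0,20],[0,0,0,0,-0.2,0,20],[0,0,0,0,-0.2,0,20],[0,0,0,0,-0.2,0,20],[0,0,0,0,-0.2,0,20]]}}

```text
t: 49.35
ee_pos: [0.4605, 0.0945, 0.1192]
eef_rot: [[-0.995, 0.098, 0.003], [0.098, 0.995, 0.003], [-0.003, 0.003, -1.0]]
force: [-3.8, 4.3, 17.4]
finger_gap: 0.0277
grasp_force: 30.0
```

```bash
python3 -c "
from h import *
go((.4405,-.0894,.119))"
```

```text
t 49.35 pos [0.4605 0.0945 0.1192] y ang 84.39 tilt 0.23 F [-3.8  4.3 17.4] gap 0.0277 gf 30.0
[ 0.4405 -0.0894  0.119 ] -> [ 0.05 -4.62 -0.01]
```

Request:
{"method": "drive_tool", "body": {"targets": [[0,0,0,0,-0.24,0,20],[0,0,0,0,-0.24,0,20],[0,0,0,0,-0.24,0,20],[0,0,0,0,-0.24,0,20],[0,0,0,0.01,-0.24,0,20],[0,0,0,0,-0.24,0,20],[0,0,0,0.01,-0.24,0,20],[0,0,0,0,-0.24,0,20],[0,0,0,0.01,-0.24,0,20],[0,0,0,0,-0.24,0,20],[0,0,0,0,-0.24,0,20],[0,0,0,0,-0.24,0,20],[0,0,0,0,-0.24,0,20],[0,0,0,0,-0.24,0,20],[0,0,0,0,-0.24,0,20],[0,0,0,0,-0.24,0,20],[0,0,0,0,-0.24,0,20],[0,0,0,0,-0.24,0,20],[0,0,0,0,-0.2,0,20],[0,0,0,0,0,0,20]]}}

```text
t: 51.35
ee_pos: [0.4423, -0.0881, 0.1192]
eef_rot: [[-0.995, 0.1, 0.005], [0.1, 0.995, -0.001], [-0.005, -0.0, -1.0]]
force: [-1.5, -0.9, 15.1]
finger_gap: 0.0275
grasp_force: 30.0
```

```bash
python3 -c "
from h import *
go((.4405,-.0894,.119))"
```

```text
t 51.35 pos [ 0.4423 -0.0881  0.1192] y ang 84.26 tilt 0.28 F [-1.5 -0.9 15.1] gap 0.0275 gf 30.0
[ 0.4405 -0.0894  0.119 ] -> [ 0.04 -0.04  0.  ]
```

Request:
{"method": "drive_tool", "body": {"targets": [[0,0,0,0.04,0.2,0.02,20],[0,0,0,0,0.34,0,20],[0,0,0,0,0.34,0,20],[0,0,0,0,0.34,0,20],[0,0,0,0,0.34,0,20],[0,0,0,0,0.34,0,20],[0,0,0,0,0.34,0,20],[0,0,0,0,0.34,0,20],[0,0,0,0,0.34,0,20],[0,0,0,0,0.34,0,20],[0,0,0,0,0.34,0,20],[0,0,0,0,0.34,0,20],[0,0,0,0,0.34,0,20],[0,0,0,0,0.34,0,20],[0,0,0,0,0.34,0,20],[0,0,0,0,0.34,0,20],[0,0,0,0,0.34,0,20],[0,0,0,0,0.34,0,20],[0,0,0,0,0.34,0,20],[0,0,0,0,0,0,20]]}}

```text
t: 53.35
ee_pos: [0.4673, 0.1684, 0.1192]
eef_rot: [[-0.995, 0.096, 0.008], [0.096, 0.995, 0.004], [-0.007, 0.005, -1.0]]
force: [2.7, 0.7, 17.1]
finger_gap: 0.0278
grasp_force: 30.0
```

Request:
{"method": "drive_tool", "body": {"targets": [[0,0,0,0,0,-0.2,20],[0,0,0,0,0,-0.4,20],[0,0,0,0,0,-0.5,20],[0,0,0,0,0,-0.4,20],[0,0,0,0.2,0.3,-0.2,20],[0,0,0,0.4,0.5,0,20],[0,0,0,0.5,0.5,0,20],[0,0,0,0.5,0.4,0,20],[0,0,0,0.3,0.2,0,20],[0,0,0,0,0,0,20],[0,0,0,0,0,0,20]]}}

```text
t: 54.45
ee_pos: [0.3953, 0.2478, 0.1847]
eef_rot: [[-0.995, 0.098, -0.0], [0.098, 0.995, -0.001], [0.0, -0.001, -1.0]]
force: [0.4, 0.2, -3.1]
finger_gap: 0.0279
grasp_force: 30.0
```

```bash
python3 -c "
from h import *
go((.451,.388,.19))
a=r.grab_frame('top')
hsv=cv2.cvtColor(a,cv2.COLOR_RGB2HSV)
c1=cv2.resize(a[215:250,205:365,::-1],(800,175),interpolation=2)
c2=cv2.resize(a[195:275,110:200,::-1],None,fx=5,fy=5,interpolation=2)
o=np.zeros((175+c2.shape[0],800,3),np.uint8);o[:175]=c1;o[175:,:c2.shape[1]]=c2;cv2.imwrite('pics/t10.png',o)"
```

```text
t 54.45 pos [0.3953 0.2478 0.1847] y ang 84.38 tilt 0.03 F [ 0.4  0.2 -3.1] gap 0.0279 gf 30.0
[0.451 0.388 0.19 ] -> [-1.04  3.62 -0.14]
```

View pics/t10.png

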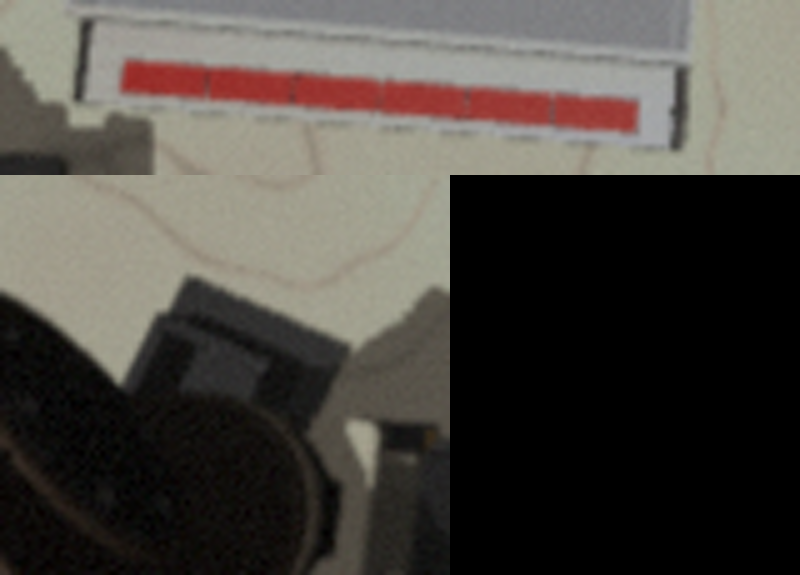

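The strip lies as one even straight band along the rail, and the wheel ran on it. Next I'll return the roller to the pose where I gripped it.

Request:
{"method": "drive_tool", "body": {"targets": [[0,0,0.6,0,0,-0.1,20],[0,0,0.7,0,0.2,0,20],[0,0,0.7,0,0.4,0,20],[0,0,0.7,0,0.5,0,20],[0,0,0.43,0,0.5,0,20],[0,0,0,0,0.5,0,20],[0,0,0,0,0.3,0,20],[0,0,0,0,0.2,0,20],[0,0,0,0,0,0,20],[0,0,0,0,0,0,20]]}}

```text
t: 55.5
ee_pos: [0.4303, 0.3447, 0.1885]
eef_rot: [[-0.91, 0.414, -0.0], [0.414, 0.91, -0.001], [0.0, -0.001, -1.0]]
force: [-0.8, 0.4, -3.3]
finger_gap: 0.0276
grasp_force: 30.0
```

```bash
python3 -c "
from h import *
go((.4504,.3892,.19),(.4504,.3892,.081))"
```

```text
t 55.5 pos [0.4303 0.3447 0.1885] y ang 65.53 tilt 0.06 F [-0.8  0.4 -3.3] gap 0.0276 gf 30.0
[0.4504 0.3892 0.19  ] -> [ 0.    1.22 -0.04]
[0.4504 0.3892 0.081 ] -> [-0.    0.    2.72]
```

Request:
{"method": "drive_tool", "body": {"targets": [[0,0,0,0,0.3,0,20],[0,0,0,0,0.4,0,20],[0,0,0,0,0.3,0,20],[0,0,0,0,0.15,0,20],[0,0,0,0,0.07,0,20],[0,0,0,0,0,0.3,20],[0,0,0,0,0,0.4,20],[0,0,0,0,0,0.3,20],[0,0,0,0,0,0.2,20],[0,0,0,0,0,0,20],[0,0,0,0,0,0,20]]}}

```text
t: 56.6
ee_pos: [0.4507, 0.3902, 0.1409]
eef_rot: [[-0.91, 0.414, 0.0], [0.414, 0.91, -0.0], [-0.0, 0.0, -1.0]]
force: [-0.1, 1.5, -3.1]
finger_gap: 0.0278
grasp_force: 30.0
```

```bash
python3 -c "
from h import *
go((.4504,.3892,.135),(.4504,.3892,.081))
im=r.grab_frame('scene');cv2.imwrite('pics/s11.png',cv2.resize(im[90:190,400:500,::-1],None,fx=6,fy=6,interpolation=2))"
```

```text
t 56.6 pos [0.4507 0.3902 0.1409] y ang 65.57 tilt 0.01 F [-0.1  1.5 -3.1] gap 0.0278 gf 30.0
[0.4504 0.3892 0.135 ] -> [-0.   -0.03  0.15]
[0.4504 0.3892 0.081 ] -> [ 0.   -0.    1.35]
```

View pics/s11.png

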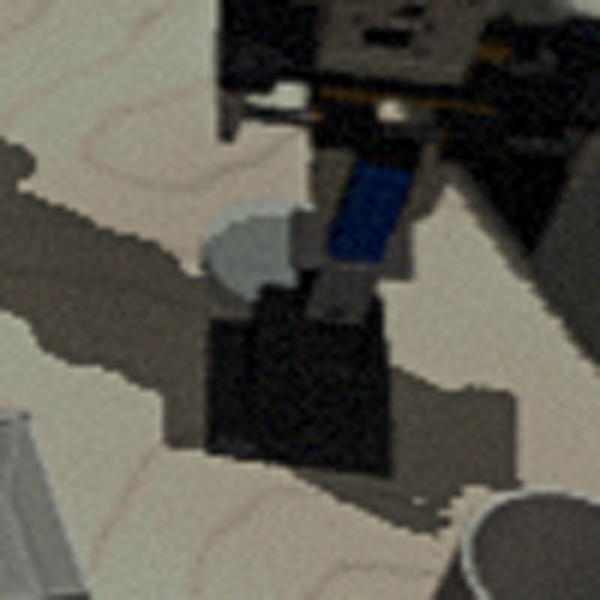

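The roller hangs over the socket at crop (350,290), which lines up. I'll lower it gently.

Request:
{"method": "drive_tool", "body": {"targets": [[0,0,0,0,-0.03,0.15,20],[0,0,0,0,0,0.15,20],[0,0,0,0,0,0.15,20],[0,0,0,0,0,0.15,20],[0,0,0,0,0,0,20]]}}

```text
t: 57.15
ee_pos: [0.4495, 0.3887, 0.1156]
eef_rot: [[-0.911, 0.413, -0.001], [0.413, 0.911, -0.001], [0.001, -0.002, -1.0]]
force: [-0.5, 0.0, -4.1]
finger_gap: 0.0279
grasp_force: 30.0
```

Request:
{"method": "drive_tool", "body": {"targets": [[0,0,0,0,0,0.2,20],[0,0,0,0,0,0.2,20],[0,0,0,0,0,0.2,20],[0,0,0,0,0,0.15,20],[0,0,0,0,0,0.1,20],[0,0,0,0,0,0,20],[0,0,0,0,0,0,20]]}}

```text
t: 57.85
ee_pos: [0.4501, 0.3892, 0.0828]
eef_rot: [[-0.911, 0.413, 0.0], [0.413, 0.911, 0.0], [-0.0, 0.0, -1.0]]
force: [-0.0, 0.7, -2.9]
finger_gap: 0.0278
grasp_force: 30.0
```

Request:
{"method": "drive_tool", "body": {"targets": [[0,0,0,0,0,0.04,20],[0,0,0,0,0,0.03,20],[0,0,0,0,0,0,20],[0,0,0,0,0,0,60],[0,0,0,0,0,0,60],[0,0,0,0,0,0,60],[0,0,0,0,0,-0.3,60],[0,0,0,0,0,-0.5,60],[0,0,0,0,0,-0.7,60],[0,0,0,0,0,-0.7,60],[0,0,0,0,0,-0.7,60],[0,0,0,0.6,-0.6,0,60],[0,0,0,0.7,-0.7,0,60],[0,0,0,0.7,-0.7,0,60],[0,0,0,0.5,-0.5,0,60],[0,0,0,0,0,0,60],[0,0,0,0,0,0,60]]}}

```text
t: 59.55
ee_pos: [0.3178, 0.3398, 0.197]
eef_rot: [[-0.911, 0.413, 0.001], [0.413, 0.911, 0.002], [-0.0, 0.002, -1.0]]
force: [-0.3, 0.6, 0.1]
finger_gap: 0.06
grasp_force: 0.0
```

```bash
python3 -c "
from h import *
go()
a=r.grab_frame('top');b=r.grab_frame('scene')
c1=cv2.resize(a[195:275,110:200,::-1],(400,356),interpolation=2);c2=cv2.resize(b[100:189,400:500,::-1],(400,356),interpolation=2)
cv2.imwrite('pics/f.png',np.hstack([c1,c2]))
for c in('top','scene'):
  for n in('roller','hood','old0','stockjar','brush','jug'):print(c,n,[(np.round(d['centre'],3).tolist(),round(d['score'],2)) for d in r.recognise(c,n)][:2])"
```

```text
t 59.55 pos [0.3178 0.3398 0.197 ] y ang 65.62 tilt 0.11 F [-0.3  0.6  0.1] gap 0.06 gf 0.0
top roller [([0.45, 0.379, 0.091], 0.6)]
top hood [([0.516, 0.033, 0.093], 0.7)]
top old0 [([0.376, -0.273, 0.068], 0.72), ([0.46, 0.107, 0.049], 0.31)]
top stockjar [([0.734, -0.241, 0.11], 0.61)]
top brush [([0.535, -0.519, 0.016], 0.73)]
top jug [([0.678, 0.404, 0.072], 0.98)]
scene roller [([0.458, 0.38, 0.082], 0.84)]
scene hood [([0.565, 0.025, 0.093], 0.66)]
scene old0 [([0.391, -0.274, 0.051], 0.52)]
scene stockjar [([0.765, -0.244, 0.096], 0.56)]
scene brush [([0.548, -0.515, 0.019], 0.96)]
scene jug [([0.683, 0.377, 0.087], 0.78)]
```

View pics/f.png

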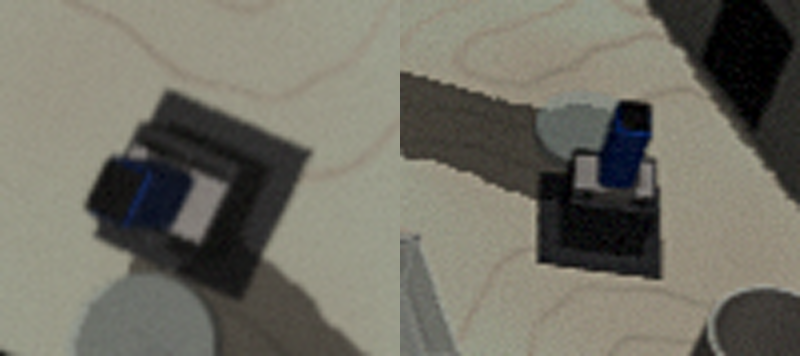

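The roller hangs upright in its holder as it did at the start, with its plate resting on the walls, and nothing else has moved.

```bash
python3 -c "
from plant import r
print(r.hand_in())"
```

```text
the job is handed in; nothing more can be done
None
```

I handed the job in at about 60 s of the 210 s limit, with no verdict returned: the expired jar is in the tray, the three fresh jars are in pockets with caps pressed home, the hood is shut, the strip was rolled at about 20 N, and the roller is back in its holder.

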